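# Pack the inspection stamps, latch their case and log it with the scanner

### The arm

A 6-joint arm with a two-finger parallel gripper is mounted at the origin on a cart in front of the work surface, level with it; the furniture and walls round the work are solid. World frame = base frame: x ahead of the robot, y to its left, z up, the work surface at z = 0. Lengths are in m, angles in rad, forces in N, time in s.
With the tool pointing down it reaches from about 0.35 to 0.85 m from the base axis. Payload 8.1 kg.
Tool frame: the origin (TCP) lies midway between the tips of the shut fingers; the grasp point (between the pads) lies 19 mm behind it (robot.grip_point_offset is the distance from the TCP to the grasp point, in m); z points along the fingers, y is the line along which they close (so a half turn about z gives the same grasp; the last joint's range is limited). The gripper opens to 93 mm and grips with 3 to 60 N. Pads are 15 mm wide; open, the fingers measure 128 mm over their backs; the gripper's body (75 mm by 188 mm) begins 65 mm behind the grasp point.
Start: joints at [1.024, 0.13, 1.488, -0, 1.523, -0.085], TCP at [0.267, 0.537, 0.219] pointing down, gripper open.
Joint ranges: [-2.96, 2.96], [-0.89, 2.26], [0.02, 2.5], [-1.34, 4.48], [0, 2.73], [-2.66, 2.66]. Speed limits (rad/s): [2.39, 2.39, 2.79, 3.14, 3.14, 3.14].

### API

Orientations are given as a rotation vector (axis times angle).
In Python, from plant import robot, read_camera, job gives the robot as it stands.
- The arm moves only by the shell command python3 -m inch 'ROWS' [FORCE]. ROWS is JSON, one flat list of numbers, 5 for each row, row after row: the shift along the world's x, y, z in mm, then the turn about the world's z in degrees, then the opening in per cent of the stroke, from 0 (shut) to 100 (fully open). In form: [dx, dy, dz, yaw, hand, dx, dy, dz, yaw, hand, ...]. A call has 1 to 10 rows; each row is the pose to reach, as a shift and turn from the pose commanded when the call began; what a row does not reach only later rows make up. A row lasts 1/12 s, in which the tool goes at most 41.7 mm and 7.16 degrees, less where a joint would pass 70% of its speed; a pose out of reach is approached as far as the arm can. A call with a gripper value outside its range is refused whole. The fingers move at their own pace and stop on an object; FORCE is the grip in N (left out, the last holds). Time passes only in rows, so rows that repeat a pose let the fingers close. It gives the time, the measured TCP pose, the force, the opening and the grip force at its end, in the units of the state.
- robot.read_state(): the state, without advancing time (a new reading comes with each control period).
- read_camera(name): name is "scene" or "top" or "wrist"; returns a dict with "image" (480x640x3 uint8, blue, green, red), "K" (3x3 intrinsics, pixels), "extrinsics" (4x4, takes a point from world to camera coordinates); the wrist camera has in their place "mount" (4x4, takes a point from camera to tool coordinates, whose origin is the TCP and whose axes are the flange's). Camera axes: x right, y down, z forward; pixel columns grow to the right and rows downward; lengths in m; the calibration is good to about 2 mm. A picture is of the moment at which its call begins: read the wrist's pose just before it. There is no depth.
- job.close_job(): hands the job in; it is judged then, once.
The state is a dict: "t": time; "q": joint angles; "dq": joint speeds; "joint_torque": joint torques, N m; "tool_pos": TCP position; "orientation": TCP orientation; "force": force on the tool from outside, world axes, zero at the start; "wrist_torque": the same for the moment, N m; "opening": finger opening in m; "gripper_force": force on a finger pad.
Only numpy, scipy, OpenCV 4.12 (cv2) and the standard library are available. Lean on these libraries where they do the work, as an engineer would, in place of code of your own. Each camera call takes 0.05 s, during which the arm holds its last target. There are 200 camera calls.

### The job

Pack away for the night: stand every wooden stamp from the bench upright in a pocket of the foam-lined case, one to a pocket, then shut the lid, hook the draw latch's loop over the keeper on the lid and press the lever down over centre until it lies against the case. Then take the hand scanner, aim it at the bar label on the lid and hold it steady there for a good second so that it reads, and lay it back in the middle of its charging pad, along the pad as it was. Leave the other things on the bench where they are.

Things in the scene. Friction and masses are not known exactly. Their poses are not given: they have to be found in the camera images.
- case: grey steel case fixed on the bench; origin under its centre, z up, x to its hinge side (the rear), y along its width. 120 mm deep (x), 232 wide, rim 68 high, walls 6; shut, 98 high. Foam up to z = 40 mm with four pockets 54 (x) by 52 (y) mm at x = 0, y = +84, +28, -28, -84 mm, floor at z = 8 mm. Lid's hinge line: x = +60, z = 68 mm
- lid (a joint): angle of the case's lid (rad): about 1.5 standing open, 0 shut. A stiff hinge (0.3 N m) holds it at any angle, so it must be pushed all the way down (a few newtons at its front edge)
- lid_edge (a point): middle of the front top edge of the lid, a shell 30 mm deep: 120 mm from the hinge line along the lid (its -x) and 30 mm to the lid's outer side (its z, up when shut). The point turns with the lid
- keeper_seat (a point): where the axis of the loop's bar lies when hooked, 18 mm out from the middle of the lid's front: in the groove of the keeper, a bracket 14 mm wide (y), 28 mm proud. Axes turn with the lid; shut: -x outward from the front, z up. The groove is 12 mm wide and opens to +z; its outer lip is 4 mm thick and ends 3 mm above the seat, its back wall ends 12 mm above
- lever (a joint): angle of the latch's lever (rad): 0 pointing out and up 60 degrees, 1.05 level, 2.62 (stop) straight down along the case's front. With the loop hooked it pulls against the loop's springs from about 1.35, is hardest near 1.8 (about 5 N at the tip), passes over centre at 2.27, then snaps to the stop. Friction (0.035 N m) holds it where left
- latch_pivot (a point): axis of the lever, 18 mm out from the middle of the case's front face (case x = -78 mm), z = 56 mm; axes as the case's, the lever turns about y
- lever_tip (a point): on the lever's tip, 45 mm from its axis, on the side that faces up when it is level and outward when it is closed. The lever is a steel tongue 18 mm wide and 3 mm thick from 8 to 48 mm off its axis, its end a little curled up
- loop (a joint): angle of the loop about its pin on the lever (rad): 0 nearest the lever (25 degrees above it), growing as the loop swings up and over towards the lid. Friction (0.008 N m) holds it
- loop_bar (a point): middle of the loop's crossbar: steel roller 9 mm thick, 40 mm long along the case's y, to be pinched by its two ends. Two thin legs (y = +-16.5 mm) join it to a pin 34.5 mm away (springs give up to 5 mm) on the lever, 12 mm from the lever's axis and 20 degrees ahead of the lever (closing way). Pulling the bar up or down takes the lever along; with the bar in the keeper's groove the lever stands at about 1.35 rad
- label (a point): middle of the bar label (40 by 76 mm, bars spread along y) on top of the lid; z is the label's normal (up when shut), y along the case's width
- scanner: cordless hand scanner, always on, reads by itself. Handle from x = -70 to +50 mm, 36 mm wide (y), 28 high; its front end is a head 58 mm wide and 43 high, to x = 76 mm. Flat underside, origin on it, x to the head, z up. About 180 g, balanced near x = 9 mm; take it across the handle near the origin
- scan_window (a point): centre of the window in the scanner's head; z is the beam, forward and 50 degrees below the handle's x; window at scanner x = 66, z = 9 mm; x is the scan line (the scanner's width), which must lie along the label's y within 15 degrees. It reads when the beam meets the label within 15 mm of its middle, 50 to 130 mm from the window, at most 48 degrees off its normal, held still
- pad: flat black charging pad fixed on the bench, 170 (x) by 84 (y) mm, 8 mm thick, origin under its centre; the scanner starts in its middle, lying along its x
- ink_tin: stamp pad tin, 76x113x16 mm, a bystander
- parcel_tape: roll of parcel tape lying flat, 92 mm across, 48 mm high, a bystander
- sticky: block of sticky notes, 72x76x10 mm, a bystander
- the_torch: aluminium torch standing on its lens, 58 mm thick, 316 mm tall, a bystander
- gauge: small tyre tread gauge lying flat, 34x91x9 mm, a bystander
- a_stamp_00: wooden office stamp standing on its foot, 80 mm tall, origin under the middle of the foot, z up. Foot 24 by 40 mm (x by y), 17 mm high; neck 18 mm thick up to z = 46 mm, then a round knob 24 mm thick up to z = 80 mm. About 50 g. Absent from some runs
- a_stamp_01: wooden office stamp standing on its foot, 80 mm tall, origin under the middle of the foot, z up. Foot 28 by 44 mm (x by y), 17 mm high; neck 18 mm thick up to z = 46 mm, then a round knob 24 mm thick up to z = 80 mm. About 50 g. Absent from some runs
- a_stamp_10: wooden office stamp standing on its foot, 80 mm tall, origin under the middle of the foot, z up. Foot 28 by 38 mm (x by y), 17 mm high; neck 18 mm thick up to z = 46 mm, then a round knob 24 mm thick up to z = 80 mm. About 50 g. Absent from some runs
- a_stamp_11: wooden office stamp standing on its foot, 80 mm tall, origin under the middle of the foot, z up. Foot 28 by 44 mm (x by y), 17 mm high; neck 18 mm thick up to z = 46 mm, then a round knob 24 mm thick up to z = 80 mm. About 50 g. Absent from some runs
Not all that is in view belongs to the job. What is shaped like the a_stamp_00 but purple or turquoise is not meant.

How it is judged:
On the way, in this order (a step that is already met when the one before it is completed fails the run):
1. every stamp stands upright in a pocket of the case (x of a_stamp_00 in the frame of case between -0.027 and 0.027 m and y of a_stamp_00 in the frame of case between -0.112 and 0.112 m and z of a_stamp_00 in the frame of case between 0.004 and 0.014 m and angle between each of a_stamp_00, a_stamp_01, a_stamp_10, a_stamp_11's own z axis and vertical below 0.12 rad and x of a_stamp_01 in the frame of case between -0.027 and 0.027 m and y of a_stamp_01 in the frame of case between -0.112 and 0.112 m and z of a_stamp_01 in the frame of case between 0.004 and 0.014 m and x of a_stamp_10 in the frame of case between -0.027 and 0.027 m and y of a_stamp_10 in the frame of case between -0.112 and 0.112 m and z of a_stamp_10 in the frame of case between 0.004 and 0.014 m and x of a_stamp_11 in the frame of case between -0.027 and 0.027 m and y of a_stamp_11 in the frame of case between -0.112 and 0.112 m and z of a_stamp_11 in the frame of case between 0.004 and 0.014 m), for 0.3 s.
2. the lid is shut (all of step 1 and value of joint lid below 0.03 rad), for 0.2 s.
3. the loop is hooked: its bar lies in the keeper's groove, the lever still up (x of loop_bar in the frame of keeper_seat between -0.005 and 0.005 m and z of loop_bar in the frame of keeper_seat between -0.004 and 0.005 m and value of joint lever below 2 rad), for 0.2 s.
4. the lever is pressed down over centre with the loop in the keeper and the lid shut (x of loop_bar in the frame of keeper_seat between -0.005 and 0.005 m and z of loop_bar in the frame of keeper_seat between -0.004 and 0.005 m and value of joint lever above 2.5 rad and value of joint lid below 0.02 rad), for 0.3 s.
5. the scanner is held steady for a second with its beam on the label (x of label in the frame of scan_window between -0.018 and 0.018 m and y of label in the frame of scan_window between -0.015 and 0.015 m and z of label in the frame of scan_window between 0.05 and 0.13 m and angle between the x axis of scan_window and the y axis of label, either way round below 0.3 rad and angle between the z axis of scan_window and the z axis of label, either way round below 0.85 rad and linear speed of scanner below 0.03 m/s and angular speed of scanner below 0.2 rad/s), for 1 s.
At the end, for the whole second after the job is handed in: every stamp stands in a pocket (on its floor, upright within 7 degrees); lid shut (under 0.02 rad), the loop's bar in the keeper (within 5 mm), lever past centre (over 2.5 rad); the scanner lies still on its pad (35 mm along, 22 mm across, 17 degrees) (all of step 1 and all of step 4 and x of scanner in the frame of pad between -0.035 and 0.035 m and y of scanner in the frame of pad between -0.022 and 0.022 m and z of scanner in the frame of pad between 0.004 and 0.013 m and angle between the x axis of scanner and the x axis of pad, either way round below 0.3 rad and angle between scanner's own z axis and vertical below 0.12 rad and linear speed of scanner below 0.02 m/s); the robot touches nothing.
It fails at once if a bystander (tin, tape, notes, torch or gauge) is pushed more than 5 cm (distance of any of ink_tin, parcel_tape, sticky, the_torch, gauge from where it was at the start of the episode above 0.05 m).
Of a_stamp_00, a_stamp_01, a_stamp_10, a_stamp_11 only 2 to 4 are there at a start; the rules pass over those that are not, and their reading is None.
At some moment in a run one of scanner may be knocked a few centimetres aside while the robot is not near it.
It also fails if it takes over 210 s, if anything falls off the work surface, if the arm or the gripper's body presses on something with over 40 N, if the wrist force passes 120 N, or if a joint passes its speed limit or range.

## Working session

There is one attempt and no reset: what is moved stays moved. The work goes in short steps, Python scripts to look and compute and a shell command to move; the robot and the scene stay as the last step left them, time stands still between calls to the robot, and variables do not carry over. Pictures are saved under pics/ and viewed, at most 14 in all, crops included, and the job is handed in when it is done.

```bash
ls; mkdir -p pics; cat > h.py <<'E'
import numpy as np, cv2
from plant import robot, read_camera, job
from scipy.spatial.transform import Rotation as R
def snap(n,f=None):
    s=robot.read_state(); d=read_camera(n)
    if f: cv2.imwrite('pics/'+f,d['image'])
    if n=='wrist':
        T=np.eye(4);T[:3,:3]=R.from_rotvec(s['orientation']).as_matrix();T[:3,3]=s['tool_pos']
        d['extrinsics']=np.linalg.inv(T@np.array(d['mount']))
    return d
def ray(d,u,v,z):
    E=np.array(d['extrinsics']);K=np.array(d['K'])
    c=-E[:3,:3].T@E[:3,3]; r=E[:3,:3].T@np.linalg.inv(K)@np.array([u,v,1.])
    return c+r*(z-c[2])/r[2]
def proj(d,P):
    E=np.array(d['extrinsics']);p=np.array(d['K'])@(E[:3,:3]@np.array(P)+E[:3,3]); return p[:2]/p[2]
E
python3 -c "
from h import *
for n in('scene','top','wrist'):
  d=snap(n,n+'0.png');E=np.array(d['extrinsics']);print(n,np.round(d['K'],1).tolist(),np.round(np.linalg.inv(E),3).tolist())
print(robot.read_state(),robot.grip_point_offset)"
```

```text
pics
scene [[526.2, 0.0, 315.9], [0.0, 526.2, 233.3], [0.0, 0.0, 1.0]] [[-0.501, -0.424, 0.755, -0.479], [-0.866, 0.237, -0.441, 0.603], [0.008, -0.874, -0.486, 0.702], [0.0, 0.0, 0.0, 1.0]]
top [[547.6, 0.0, 320.3], [0.0, 547.6, 235.1], [0.0, 0.0, 1.0]] [[-0.004, -0.989, 0.147, 0.327], [-1.0, 0.002, -0.014, 0.033], [0.013, -0.147, -0.989, 1.5], [0.0, 0.0, 0.0, 1.0]]
wrist [[389.2, 0.0, 317.3], [0.0, 389.2, 242.9], [0.0, 0.0, 1.0]] [[0.446, 0.858, 0.256, 0.195], [0.895, -0.427, -0.13, 0.573], [-0.003, 0.287, -0.958, 0.384], [0.0, 0.0, 0.0, 1.0]]
{'t': 0.15, 'q': array([ 1.02361731e+00,  1.31024294e-01,  1.48906654e+00, -6.88800535e-07,
        1.52298358e+00, -8.54288177e-02]), 'dq': array([-0.00143782, -0.00218067, -0.00148877,  0.00086505, -0.00125681,
       -0.00137482]), 'joint_torque': array([ 1.53682839e-03, -5.60468996e+01, -4.92338705e+01,  7.68799335e-02,
        3.05067957e-02, -1.07580759e-04]), 'tool_pos': array([0.26706813, 0.53677759, 0.217786  ]), 'orientation': array([-7.18783505e-01, -3.05778647e+00,  2.21210130e-03]), 'force': array([ 0.30192373,  0.66000884, -1.20211403]), 'wrist_torque': array([ 0.01585359, -0.0312465 , -0.00499893]), 'gripper_force': 0.0, 'opening': 0.09282692820985222} 0.0188
```

View pics/top0.png

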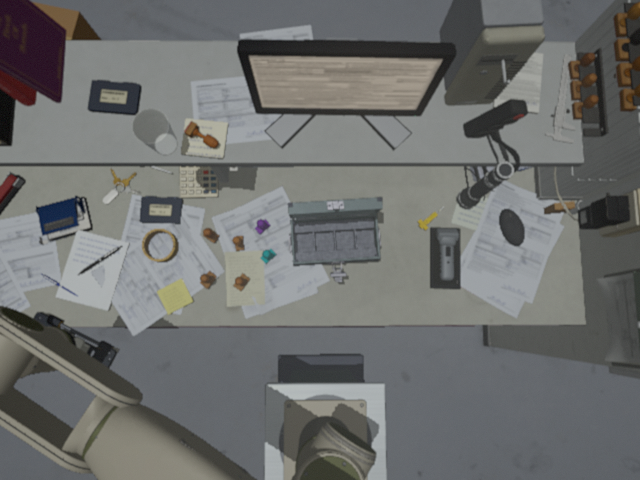

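View pics/scene0.png

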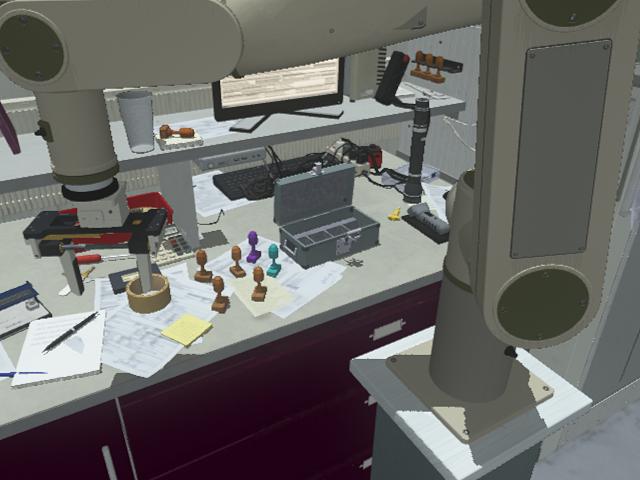

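```bash
python3 -c "
import cv2
a=cv2.imread('pics/top0.png')[190:320,190:390];cv2.imwrite('pics/c1.png',cv2.resize(a,None,fx=4,fy=4,interpolation=cv2.INTER_CUBIC))
a=cv2.imread('pics/scene0.png')[150:310,180:390];cv2.imwrite('pics/c2.png',cv2.resize(a,None,fx=3.75,fy=3.75,interpolation=cv2.INTER_CUBIC))"
```

```text
(no output)
```

View pics/c1.png

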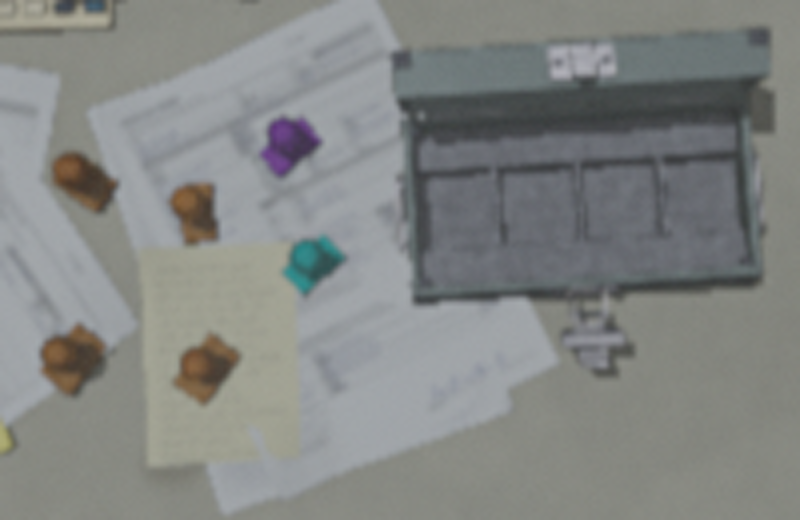

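View pics/c2.png

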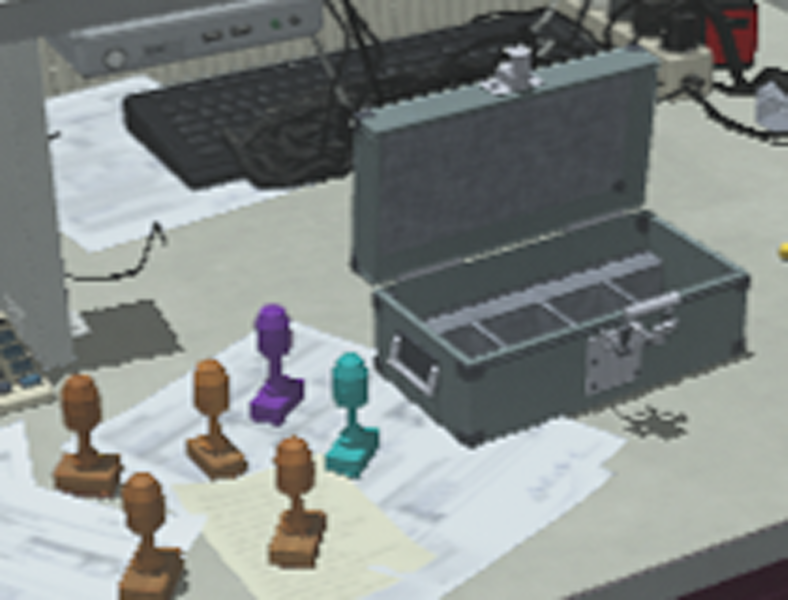

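```bash
python3 -c "
from h import *
d=snap('top')
f=lambda x,y:(190+x/4,190+y/4)
for n,p in dict(A=(70,166),B=(187,200),C=(59,354),D=(203,365),P=(283,133),T=(312,255)).items(): print(n,ray(d,*f(*p),.078).round(3))
for n,p in dict(FL=(415,298),FR=(760,282),BR=(748,115),BL=(408,118)).items(): print(n,ray(d,*f(*p),.068).round(3))
for n,p in dict(pk0=(498,240),pk1=(580,238),pk2=(660,233)).items(): print(n,ray(d,*f(*p),.04).round(3))
for p in [(431,227),(459,227),(431,288),(460,288)]: print('pad',ray(d,*p,.008).round(3))
for p in [(446,229),(446,284)]: print('scan',ray(d,*p,.03).round(3))
for p in [(160,245),(173,293),(485,185)]: print('by',ray(d,*p,.03).round(3))
"
```

```text
A [0.549 0.309 0.078]
B [0.526 0.232 0.078]
C [0.426 0.312 0.078]
D [0.418 0.219 0.078]
P [0.571 0.169 0.078]
T [0.49  0.15  0.078]
FL [0.462 0.083 0.068]
FR [ 0.472 -0.144  0.068]
BR [ 0.584 -0.138  0.068]
BL [0.582 0.088 0.068]
pk0 [0.504 0.028 0.04 ]
pk1 [ 0.505 -0.027  0.04 ]
pk2 [ 0.508 -0.081  0.04 ]
pad [ 0.571 -0.295  0.008]
pad [ 0.571 -0.373  0.008]
pad [ 0.403 -0.289  0.008]
pad [ 0.402 -0.368  0.008]
scan [ 0.562 -0.331  0.03 ]
scan [ 0.412 -0.325  0.03 ]
by [0.52  0.445 0.03 ]
by [0.391 0.405 0.03 ]
by [ 0.685 -0.444  0.03 ]
```

```bash
python3 -m inch '[20,-30,25,5,60, 40,-60,50,10,60, 60,-95,75,15,60, 80,-130,80,20,60, 105,-165,80,25,60, 125,-200,80,29,60, 150,-235,80,29,60, 173,-272,80,29,60, 173,-272,80,29,60, 173,-272,80,29,60]' 10
python3 -c "
from h import *
d=snap('wrist','w1.png')
for n,P in dict(A=(.549,.309,.08),B=(.526,.232,.08),C=(.426,.312,.08),D=(.418,.219,.08),case=(.528,-.027,.068)).items(): print(n,proj(d,P).round())
print(np.linalg.inv(d['extrinsics']).round(3))"
```

```text
t: 1.03
tool_pos: [0.4418, 0.2625, 0.2985]
orientation: [-0.062, 3.141, -0.001]
force: [-0.2, 0.5, 0.3]
opening: 0.0556
gripper_force: 0.0
A [356. 309.]
B [286. 286.]
C [368. 197.]
D [274. 185.]
case [ 49. 275.]
[[-0.039  0.957  0.287  0.361]
 [ 0.999  0.038  0.01   0.26 ]
 [-0.001  0.287 -0.958  0.465]
 [ 0.     0.     0.     1.   ]]
```

View pics/w1.png

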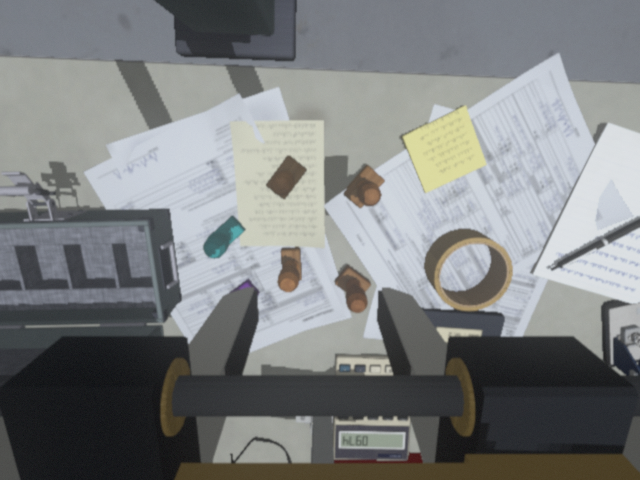

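```bash
python3 -c "
import cv2
a=cv2.imread('pics/w1.png')[145:325,240:420];cv2.imwrite('pics/c3.png',cv2.resize(cv2.convertScaleAbs(a,alpha=1.4),None,fx=3.3,fy=3.3,interpolation=cv2.INTER_CUBIC))"
```

```text
(no output)
```

View pics/c3.png

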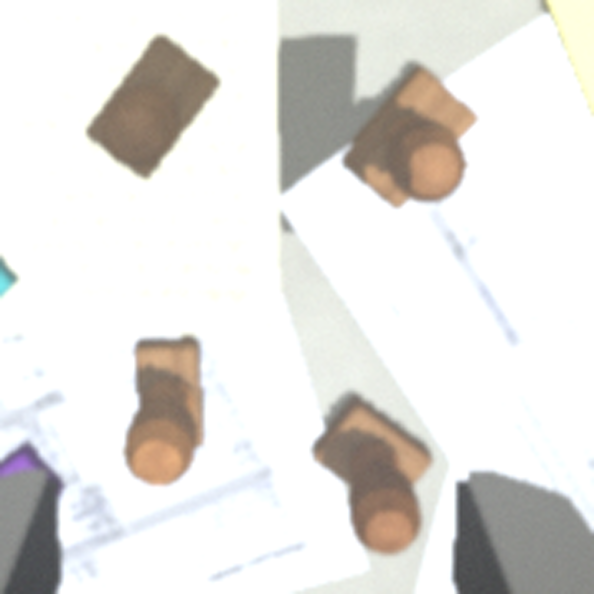

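```bash
python3 -c "
from h import *
s=robot.read_state();d=snap('wrist')
f=lambda x,y:(240+x/3.3,145+y/3.3)
print(s['tool_pos'])
for n,p in dict(A=(388,526),B=(160,448),C=(434,165),D=(137,120)).items(): print(n,ray(d,*f(*p),.078).round(3))
for n,p in dict(A=(374,453),B=(169,395),C=(410,137),D=(153,106)).items(): print(n,ray(d,*f(*p),.014).round(3))
# case: far-left-in-image etc (inner/outer rim)
for p in [(174,210),(170,312)]: print('rim',ray(d,*p,.068).round(3))
for p in [(142,245),(118,245),(142,290),(118,290),(84,290),(53,290)]: print('pk',ray(d,*p,.04).round(3))
"
```

```text
[0.44081394 0.26417936 0.29846512]
A [0.544 0.312 0.078]
B [0.519 0.237 0.078]
C [0.423 0.318 0.078]
D [0.414 0.228 0.078]
A [0.544 0.314 0.014]
B [0.524 0.236 0.014]
C [0.424 0.318 0.014]
D [0.417 0.228 0.014]
rim [0.449 0.116 0.068]
rim [0.566 0.104 0.068]
pk [0.498 0.067 0.04 ]
pk [0.499 0.039 0.04 ]
pk [0.553 0.062 0.04 ]
pk [0.555 0.033 0.04 ]
pk [ 0.556 -0.007  0.04 ]
pk [ 0.558 -0.044  0.04 ]
```

```bash
python3 -m inch '[-15,-20,0,-7,60, -24,-36,-20,-14,60, -24,-36,-60,-21,60, -24,-36,-100,-28,60, -24,-36,-140,-35,60, -24,-36,-180,-38,60, -24,-36,-210,-38,60, -24,-36,-230,-38,60, -24,-36,-235,-38,60, -24,-36,-235,-38,60]' 15
python3 -m inch '[0,0,0,0,20, 0,0,0,0,0, 0,0,0,0,0, 0,0,0,0,0, 0,0,0,0,0]' 15
python3 -m inch '[0,0,40,0,0, 0,0,80,0,0, 0,0,120,7,0, 0,0,160,14,0, 10,-40,200,21,0, 15,-80,235,28,0, 20,-120,235,35,0, 24,-160,235,38,0, 24,-200,235,38,0, 24,-229,235,38,0]' 15
python3 -m inch '[0,0,0,0,0, 0,0,0,0,0]' 15
python3 -c "
from h import *
d=snap('wrist','w2.png')
for n,P in dict(a=(.528,-.027,.04),).items(): print(n,proj(d,P).round())
print(np.linalg.inv(d['extrinsics']).round(3))"
```

```text
t: 1.97
tool_pos: [0.4141, 0.2299, 0.062]
orientation: [-0.953, -2.99, 0.004]
force: [-1.1, 0.4, -0.3]
opening: 0.0554
gripper_force: 0.0
t: 2.38
tool_pos: [0.4171, 0.2295, 0.0648]
orientation: [0.956, 2.991, 0.002]
force: [0.3, 0.3, 0.2]
opening: 0.027
gripper_force: 0.1
t: 3.22
tool_pos: [0.4403, 0.0108, 0.2998]
orientation: [-0.071, 3.138, -0.001]
force: [-0.4, -0.8, -0.6]
opening: 0.0006
gripper_force: 0.0
t: 3.38
tool_pos: [0.4401, 0.0103, 0.2988]
orientation: [-0.061, 3.14, -0.0]
force: [-0.4, 0.3, 1.0]
opening: 0.0009
gripper_force: 0.0
a [282. 275.]
[[-0.038  0.957  0.288  0.359]
 [ 0.999  0.037  0.01   0.008]
 [-0.001  0.288 -0.958  0.465]
 [ 0.     0.     0.     1.   ]]
```

View pics/w2.png

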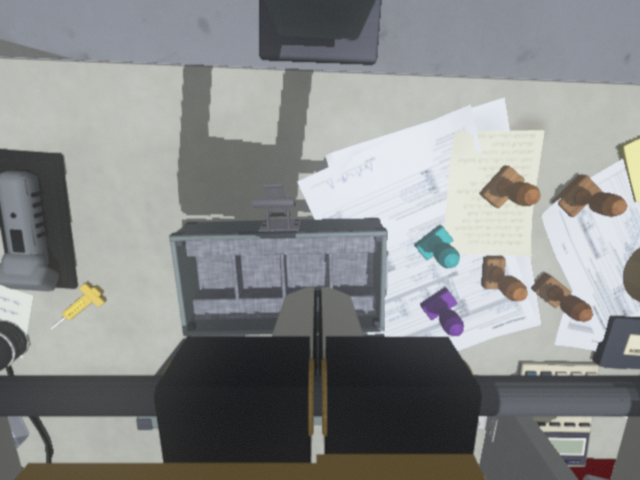

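```bash
python3 -c "
from h import *
d=snap('wrist')
g=cv2.cvtColor(d['image'],cv2.COLOR_BGR2GRAY)
a=d['image'][205:345,160:400];cv2.imwrite('pics/c4.png',cv2.resize(cv2.convertScaleAbs(a,alpha=1.5),None,fx=3.3,fy=3.3,interpolation=cv2.INTER_CUBIC))
for p in [(386,234),(171,236)]: print(ray(d,*p,.068).round(3))
for p in [(237,270),(285,270),(330,270)]: print(ray(d,*p,.04).round(3))
"
```

```text
[0.465 0.086 0.068]
[ 0.477 -0.141  0.068]
[ 0.523 -0.078  0.04 ]
[ 0.521 -0.022  0.04 ]
[0.519 0.03  0.04 ]
```

View pics/c4.png

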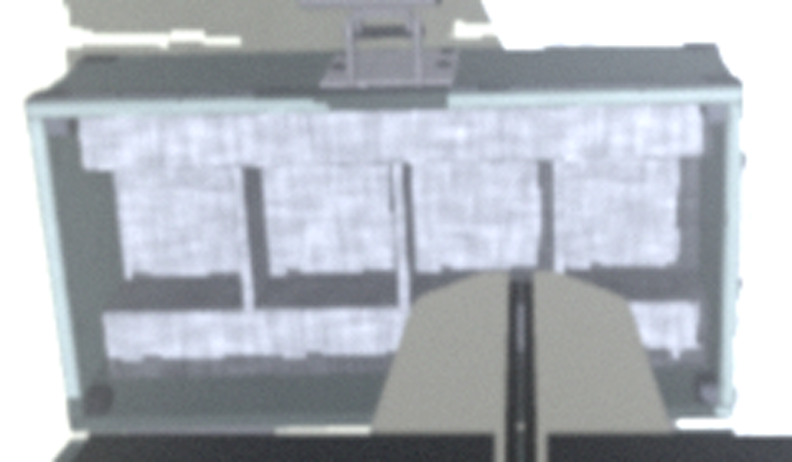

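```bash
cat > fit.py <<'E'
from h import *
from scipy.optimize import least_squares
d=snap('wrist')
obs=[((28,98),(-60,-116,68)),((742,93),(-60,116,68)),((68,430),(60,-116,68)),((248,310),(27,-56,40)),((404,310),(27,0,40)),((242,165),(-27,-56,40)),((399,162),(-27,0,40)),((547,160),(-27,56,40))]
def W(p,q):
    c,s=np.cos(p[2]),np.sin(p[2]);x,y,z=np.array(q)/1000
    return (p[0]+c*x-s*y,p[1]+s*x+c*y,z)
f=lambda p:np.concatenate([proj(d,W(p,q))-(160+u/3.3,205+v/3.3) for (u,v),q in obs])
r=least_squares(f,[.528,-.027,.04],loss='soft_l1');print(r.x,np.degrees(r.x[2]),r.fun.reshape(-1,2).round(1).tolist())
for y in(84,28,-28,-84):print(y,np.round(W(r.x,(0,y,0)),4))
E
python3 fit.py
```

```text
[ 0.52961607 -0.02484542  0.05251594] 3.008941666955813 [[-1.0, -0.0], [2.2, -0.6], [-0.5, 0.3], [0.2, -0.6], [-0.0, -1.0], [-1.3, 0.3], [-0.2, 0.8], [3.7, 0.9]]
84 [0.5252 0.059  0.    ]
28 [0.5281 0.0031 0.    ]
-28 [ 0.5311 -0.0528  0.    ]
-84 [ 0.534  -0.1087  0.    ]
```

```bash
python3 -m inch '[-4,37,0,-7,45, -8,74,0,-14,45, -12,111,0,-21,45, -16,148,0,-28,45, -20,185,0,-35,45, -24,218,0,-38,45, -24,218,-40,-38,45, -24,218,-80,-38,45, -24,218,-120,-38,45, -24,218,-160,-38,45]' 15
python3 -m inch '[0,0,-40,0,45, 0,0,-70,0,45, 0,0,-76,0,45, 0,0,-76,0,45, 0,0,-76,0,0, 0,0,-76,0,0, 0,0,-76,0,0, 0,0,-76,0,0, 0,0,-76,0,0, 0,0,-76,0,0]' 15
python3 -m inch '[0,0,2,0,0, 0,0,40,0,0, 0,0,80,0,0, 0,0,120,0,0, 0,0,120,0,0]'
```

```text
t: 4.37
tool_pos: [0.4148, 0.2329, 0.1368]
orientation: [0.95, 2.994, 0.001]
force: [0.5, 0.7, -0.7]
opening: 0.0419
gripper_force: 0.0
t: 5.2
tool_pos: [0.4179, 0.2313, 0.0647]
orientation: [0.956, 2.989, 0.004]
force: [-1.5, 0.3, 7.8]
opening: 0.0225
gripper_force: 15.0
t: 5.62
tool_pos: [0.4204, 0.2323, 0.1921]
orientation: [0.954, 2.982, 0.014]
force: [1.6, 0.9, 0.3]
opening: 0.023
gripper_force: 14.9
```

```bash
python3 -m inch '[12,-38,0,6.5,0, 24,-76,0,13,0, 36,-114,0,19.5,0, 48,-152,0,26,0, 60,-190,0,32.5,0, 72,-228,0,38.5,0, 84,-266,0,38.5,0, 96,-304,0,38.5,0, 110,-338,0,38.5,0, 110,-338,0,38.5,0]'
python3 -m inch '[0,0,0,0,0, 0,0,0,0,0, 0,0,0,0,0]'
python3 -c "
from h import *
d=snap('wrist','w3.png');print(robot.read_state()['tool_pos'],[proj(d,P).round() for P in ((.534,-.1087,.04),(.53,-.106,.14))])
a=d['image'][200:470,150:510];cv2.imwrite('pics/c5.png',cv2.resize(cv2.convertScaleAbs(a,alpha=1.5),None,fx=2.2,fy=2.2))"
```

```text
t: 6.45
tool_pos: [0.5271, -0.1126, 0.1827]
orientation: [-0.078, 3.139, -0.004]
force: [-0.2, -0.1, -0.0]
opening: 0.0228
gripper_force: 14.9
t: 6.7
tool_pos: [0.5257, -0.1063, 0.1822]
orientation: [0.084, -3.14, -0.001]
force: [0.3, 0.3, 0.3]
opening: 0.0227
gripper_force: 14.9
[ 0.52573062 -0.10597052  0.18230273] [array([313., 239.]), array([317., 281.])]
```

View pics/c5.png

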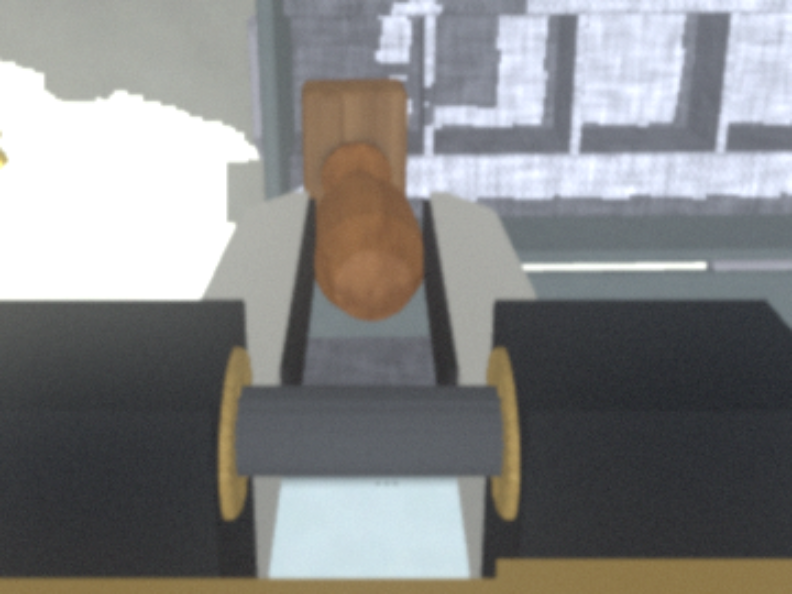

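```bash
python3 -m inch '[4,0,-40,0,0, 4,0,-75,0,0, 4,0,-95,0,0, 4,0,-105,0,0, 4,0,-108,0,0, 4,0,-108,0,0, 4,0,-108,0,0]'
python3 -m inch '[0,0,-1,0,0, 0,0,-1,0,34, 0,0,-1,0,34, 0,0,-1,0,34, 0,0,-1,0,34]'
python3 -m inch '[0,0,40,0,40, 0,0,80,0,40, 0,0,120,0,40, 0,0,155,0,45, 0,0,155,0,45,0,0,155,0,45]'
```

```text
t: 7.33
tool_pos: [0.5311, -0.1071, 0.076]
orientation: [-0.085, 3.138, -0.001]
force: [-0.4, 0.1, 0.5]
opening: 0.0223
gripper_force: 14.9
t: 7.75
tool_pos: [0.5303, -0.1075, 0.0737]
orientation: [-0.083, 3.14, -0.0]
force: [0.3, -0.3, -0.8]
opening: 0.0317
gripper_force: 0.0
t: 8.25
tool_pos: [0.5319, -0.108, 0.2317]
orientation: [-0.083, 3.135, -0.003]
force: [0.2, -0.1, -0.1]
opening: 0.0416
gripper_force: 0.0
```

```bash
python3 -m inch '[1,41,0,-6.8,45, 2,82,0,-13.5,45, 3,123,0,-20,45, 4,164,0,-27,45, 5,205,0,-34,45, 6,246,0,-40,45, 7,287,0,-40,45, 8,328,0,-40,45, 9,369,0,-40,45, 12,410,0,-40,45]' 15
python3 -m inch '[0,10,0,0,45, 0,10,-40,0,45, 0,10,-80,0,45, 0,10,-110,0,45, 0,10,-110,0,45, 0,10,-110,0,45]'
```

```text
t: 9.08
tool_pos: [0.5397, 0.2887, 0.2259]
orientation: [-0.995, -2.977, 0.004]
force: [0.3, 0.3, 0.7]
opening: 0.0417
gripper_force: 0.0
t: 9.58
tool_pos: [0.5386, 0.2956, 0.1149]
orientation: [-0.994, -2.974, 0.008]
force: [0.4, 0.7, 1.3]
opening: 0.0415
gripper_force: 0.0
```

```bash
python3 -m inch '[6,16,0,0,45, 6,16,-35,0,45, 6,16,-51,0,45, 6,16,-51,0,45, 6,16,-51,0,0, 6,16,-51,0,0, 6,16,-51,0,0, 6,16,-51,0,0, 6,16,-51,0,0, 6,16,-51,0,0]'
python3 -m inch '[0,0,2,0,0, 0,0,40,0,0, 0,0,80,0,0, 0,0,120,0,0, 0,0,160,0,0, 0,0,160,0,0,0,0,160,0,0]'
```

```text
t: 10.42
tool_pos: [0.5486, 0.3134, 0.0698]
orientation: [0.995, 2.977, 0.003]
force: [-0.7, -2.1, 6.7]
opening: 0.0206
gripper_force: 15.3
t: 11.0
tool_pos: [0.5491, 0.314, 0.232]
orientation: [0.994, 2.974, 0.008]
force: [0.3, -0.4, -1.0]
opening: 0.0208
gripper_force: 14.4
```

```bash
python3 -m inch '[-2,-38,0,6.5,0, -4,-76,0,13,0, -6,-114,0,19.5,0, -8,-152,0,26,0, -10,-190,0,32.5,0, -12,-228,0,39,0, -14,-266,0,39,0, -16,-304,0,39,0, -18,-340,0,39,0, -21,-366,-20,39,0]'
python3 -m inch '[0,-1,-20,0,0, 0,-1,-40,0,0, 0,-1,-40,0,0]'
python3 -c "
from h import *
d=snap('wrist','w4.png');s=robot.read_state();print(s['tool_pos'],R.from_rotvec(s['orientation']).as_matrix()[:2,1])
a=d['image'][200:470,150:510];cv2.imwrite('pics/c6.png',cv2.resize(cv2.convertScaleAbs(a,alpha=1.5),None,fx=2.2,fy=2.2))"
```

```text
t: 11.83
tool_pos: [0.527, -0.0561, 0.2094]
orientation: [-0.054, 3.137, -0.002]
force: [1.2, -0.2, 0.5]
opening: 0.0203
gripper_force: 14.5
t: 12.08
tool_pos: [0.5222, -0.054, 0.1609]
orientation: [0.053, -3.132, -0.004]
force: [-0.6, 0.0, -0.9]
opening: 0.0205
gripper_force: 14.4
[ 0.52318136 -0.05373579  0.16334144] [-0.03488878  0.9993895 ]
```

View pics/c6.png

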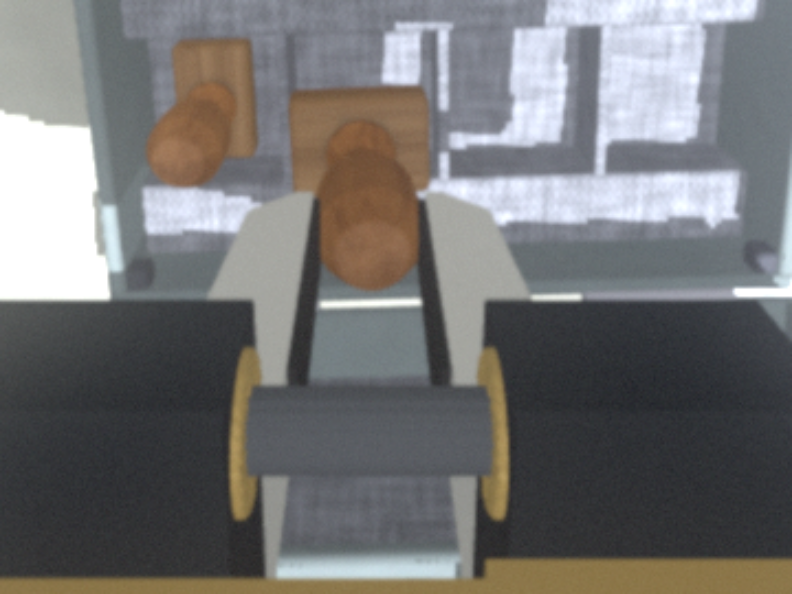

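```bash
python3 -m inch '[6,0,-38,0,0, 6,0,-65,0,0, 6,0,-80,0,0, 6,0,-86,0,0, 6,0,-88,0,0, 6,0,-88,0,0]'
python3 -m inch '[0,0,-2,0,0, 0,0,-2,0,0]'
```

```text
t: 12.63
tool_pos: [0.5326, -0.0538, 0.0802]
orientation: [-0.057, 3.14, -0.0]
force: [0.9, -0.3, 0.1]
opening: 0.0206
gripper_force: 14.5
t: 12.8
tool_pos: [0.5333, -0.0541, 0.0788]
orientation: [-0.056, 3.139, -0.001]
force: [-0.5, -1.1, -1.0]
opening: 0.0207
gripper_force: 14.5
```

```bash
python3 -m inch '[-2,0,-2,0,0, -2,0,-4,0,0, -2,0,-4,0,0]'
python3 -m inch '[0,0,0,0,34, 0,0,0,0,34, 0,0,0,0,34, 0,0,0,0,34]'
python3 -m inch '[0,0,40,0,40, 0,0,80,0,45, 0,0,120,0,45, 0,0,120,0,45,0,0,120,0,45]'
```

```text
t: 13.05
tool_pos: [0.5336, -0.0551, 0.0774]
orientation: [-0.056, 3.133, -0.004]
force: [-0.7, -1.9, 14.6]
opening: 0.0207
gripper_force: 16.7
t: 13.38
tool_pos: [0.5299, -0.0539, 0.0733]
orientation: [0.056, -3.141, -0.0]
force: [0.2, 0.1, -0.0]
opening: 0.0314
gripper_force: 0.0
t: 13.8
tool_pos: [0.5321, -0.0543, 0.1966]
orientation: [-0.056, 3.135, -0.002]
force: [1.1, 0.3, -1.2]
opening: 0.0418
gripper_force: 0.0
```

```bash
python3 -m inch '[-2,40,0,0,45, -3,80,0,0,45, -5,120,0,0,45, -6,160,0,0,45, -8,200,0,0,45, -9,240,0,0,45, -11,275,0,0,45, -11,290,0,0,45, -11,290,-38,0,45, -11,290,-76,0,45]' 15
python3 -m inch '[0,0,0,0,45]'
```

```text
t: 14.63
tool_pos: [0.5199, 0.238, 0.1171]
orientation: [-0.06, 3.138, 0.002]
force: [-0.4, -0.4, -0.1]
opening: 0.0418
gripper_force: 0.0
t: 14.72
tool_pos: [0.5125, 0.2344, 0.107]
orientation: [0.058, -3.126, 0.008]
force: [-1.8, -1.0, -1.8]
opening: 0.0416
gripper_force: 0.0
```

```bash
python3 -m inch '[1,0,0,0,45, 1,0,-35,0,45, 1,0,-56,0,45, 1,0,-56,0,45, 1,0,-56,0,0, 1,0,-56,0,0, 1,0,-56,0,0, 1,0,-56,0,0, 1,0,-56,0,0, 1,0,-56,0,0]'
python3 -m inch '[0,0,2,0,0, 0,0,40,0,0, 0,0,80,0,0, 0,0,120,0,0, 0,0,140,0,0, 0,0,140,0,0,0,0,140,0,0]'
```

```text
t: 15.55
tool_pos: [0.5221, 0.2366, 0.064]
orientation: [-0.056, 3.137, 0.002]
force: [-0.1, 0.1, 7.8]
opening: 0.0226
gripper_force: 15.1
t: 16.13
tool_pos: [0.5212, 0.2364, 0.2037]
orientation: [-0.056, 3.137, 0.002]
force: [-0.6, -0.0, -1.2]
opening: 0.0227
gripper_force: 14.9
```

```bash
python3 -m inch '[1,-40,0,1,0, 2,-80,0,1,0, 3,-120,0,1,0, 4,-160,0,1,0, 5,-200,0,1,0, 6,-225,0,1,0, 6,-233,0,1,0, 6,-233,-20,1,0, 6,-233,-40,1,0, 6,-233,-40,1,0]'
python3 -m inch '[0,0,0,0,0]'
python3 -c "
from h import *
d=snap('wrist','w5.png');s=robot.read_state();print(s['tool_pos'],R.from_rotvec(s['orientation']).as_matrix()[:2,1])"
```

```text
t: 16.97
tool_pos: [0.5226, 0.0036, 0.1555]
orientation: [0.082, -3.132, -0.002]
force: [-0.9, 0.2, -0.6]
opening: 0.0226
gripper_force: 14.9
t: 17.05
tool_pos: [0.5242, 0.0038, 0.1589]
orientation: [0.084, -3.135, -0.001]
force: [0.1, 0.5, 0.5]
opening: 0.0224
gripper_force: 14.9
[0.52528507 0.00371087 0.16054554] [-0.05370083  0.99855691]
```

```bash
python3 -m inch '[1,-1,-38,0,0, 1,-1,-65,0,0, 1,-1,-80,0,0, 1,-1,-86,0,0, 1,-1,-90,0,0, 1,-1,-92,0,0, 1,-1,-92,0,0]'
python3 -m inch '[0,0,0,0,34, 0,0,0,0,34, 0,0,0,0,34, 0,0,0,0,34]'
python3 -m inch '[0,0,40,0,40, 0,0,80,0,45, 0,0,120,0,45, 0,0,120,0,45,0,0,120,0,45]'
python3 -m inch '[-10,35,0,-6.5,45, -20,70,0,-13,45, -30,105,0,-19.5,45, -40,140,0,-26,45, -50,175,0,-32.5,45, -60,210,0,-38.5,45, -70,245,0,-38.5,45, -85,280,0,-38.5,45, -100,310,0,-38.5,45, -104,316,0,-38.5,45]'
python3 -m inch '[0,0,0,0,45, 0,0,-30,0,45, 0,0,-60,0,45, 0,0,-75,0,45, 0,0,-75,0,45]'
```

```text
t: 17.68
tool_pos: [0.5296, 0.002, 0.0725]
orientation: [-0.084, 3.136, -0.001]
force: [-0.6, 0.0, 3.6]
opening: 0.0232
gripper_force: 15.0
t: 18.02
tool_pos: [0.5275, 0.0021, 0.0699]
orientation: [-0.084, 3.14, -0.0]
force: [0.1, -0.4, -0.2]
opening: 0.0316
gripper_force: 0.0
t: 18.43
tool_pos: [0.5294, 0.0018, 0.193]
orientation: [-0.083, 3.134, -0.001]
force: [0.0, 0.2, -1.2]
opening: 0.0418
gripper_force: 0.0
t: 19.27
tool_pos: [0.4199, 0.3214, 0.1873]
orientation: [-0.95, -2.991, 0.002]
force: [0.7, -0.0, 0.2]
opening: 0.0419
gripper_force: 0.0
t: 19.68
tool_pos: [0.4207, 0.3146, 0.1088]
orientation: [-0.957, -2.987, 0.011]
force: [-0.9, -0.8, -1.0]
opening: 0.0415
gripper_force: 0.0
```

```bash
python3 -m inch '[3,3,0,0,45, 3,3,-30,0,45, 3,3,-47,0,45, 3,3,-47,0,45, 3,3,-47,0,0, 3,3,-47,0,0, 3,3,-47,0,0, 3,3,-47,0,0, 3,3,-47,0,0, 3,3,-47,0,0]'
python3 -m inch '[0,0,2,0,0, 0,0,40,0,0, 0,0,80,0,0, 0,0,120,0,0, 0,0,140,0,0, 0,0,140,0,0,0,0,140,0,0]'
```

```text
t: 20.52
tool_pos: [0.4274, 0.3216, 0.0692]
orientation: [0.956, 2.99, 0.003]
force: [-0.2, -1.4, 7.6]
opening: 0.0209
gripper_force: 15.2
t: 21.1
tool_pos: [0.427, 0.3216, 0.2092]
orientation: [0.956, 2.99, 0.004]
force: [-0.2, 0.3, -0.4]
opening: 0.0208
gripper_force: 14.4
```

```bash
python3 -m inch '[12,-36,0,6.5,0, 24,-72,0,13,0, 36,-108,0,19.5,0, 48,-144,0,26,0, 60,-180,0,32.5,0, 75,-216,0,38.5,0, 90,-250,0,38.5,0, 97,-266,0,38.5,0, 97,-266,-20,38.5,0, 97,-266,-40,38.5,0]'
python3 -m inch '[0,0,0,0,0,0,0,0,0,0]'
python3 -c "
from h import *
d=snap('wrist','w6.png');s=robot.read_state();print(s['tool_pos'],R.from_rotvec(s['orientation']).as_matrix()[:2,1])
a=d['image'][170:440,110:470];cv2.imwrite('pics/c7.png',cv2.resize(cv2.convertScaleAbs(a,alpha=1.5),None,fx=2.2,fy=2.2))"
```

```text
t: 21.93
tool_pos: [0.5233, 0.0533, 0.1658]
orientation: [0.079, -3.14, 0.0]
force: [-0.8, 0.5, -1.3]
opening: 0.0207
gripper_force: 14.4
t: 22.1
tool_pos: [0.5208, 0.0549, 0.1644]
orientation: [0.083, -3.134, -0.0]
force: [0.4, 0.3, 0.2]
opening: 0.0208
gripper_force: 14.4
[0.52201218 0.05515109 0.16615997] [-0.05330819  0.99857809]
```

View pics/c7.png

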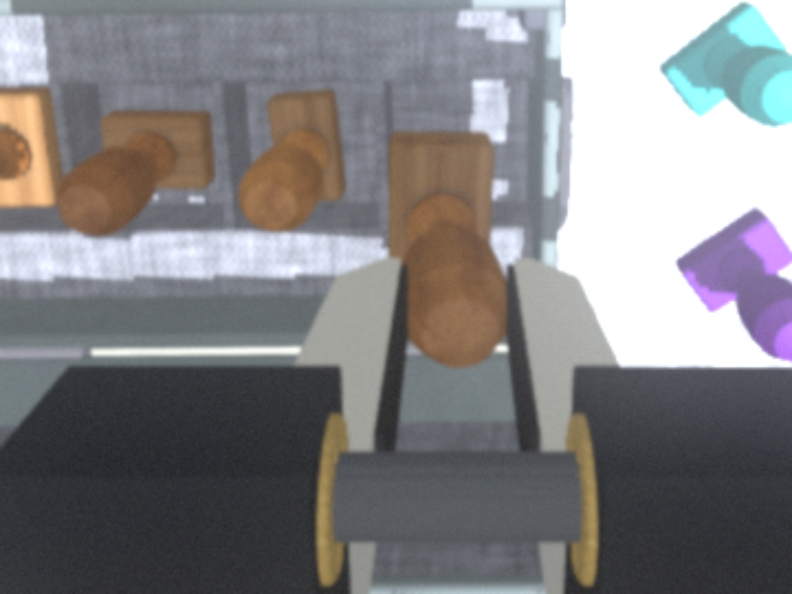

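```bash
python3 -m inch '[2,0,-38,0,0, 2,0,-65,0,0, 2,0,-80,0,0, 2,0,-85,0,0, 2,0,-88,0,0, 2,0,-90,0,0, 2,0,-90,0,0]'
python3 -m inch '[0,0,-1,0,0, 0,0,-1,0,34, 0,0,-1,0,34, 0,0,-1,0,34, 0,0,-1,0,34]'
python3 -m inch '[0,0,40,0,40, 0,0,80,0,45, 0,0,120,0,45, 0,0,160,0,45,-40,-30,180,0,0,-80,-60,180,0,0,-100,-80,180,0,0,-100,-80,180,0,0]'
python3 -c "
from h import *
s=robot.read_state();print(s['tool_pos'])
d=snap('wrist','w7.png');snap('top','t7.png')
"
```

```text
t: 22.73
tool_pos: [0.5262, 0.0552, 0.0788]
orientation: [-0.084, 3.138, -0.0]
force: [1.0, -0.3, -0.5]
opening: 0.0209
gripper_force: 14.4
t: 23.15
tool_pos: [0.5254, 0.055, 0.0767]
orientation: [-0.083, 3.14, -0.0]
force: [-0.8, -0.6, -0.1]
opening: 0.0315
gripper_force: 0.1
t: 23.82
tool_pos: [0.4222, -0.0276, 0.2572]
orientation: [-0.081, 3.14, -0.003]
force: [-1.3, 0.4, 0.5]
opening: 0.02
gripper_force: 0.0
[ 0.42220974 -0.02758522  0.25717394]
```

View pics/w7.png

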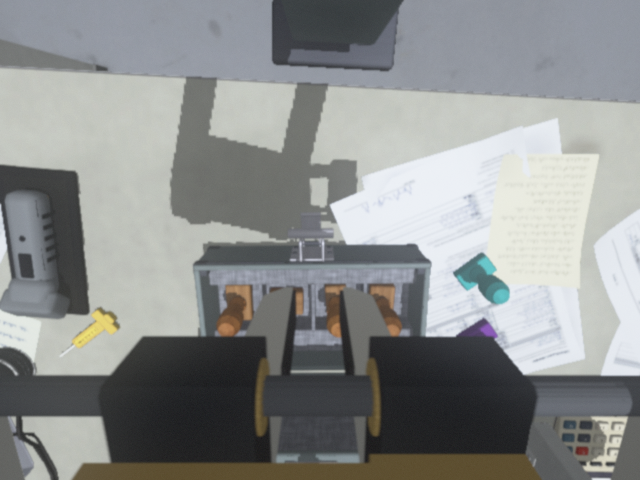

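```bash
python3 -c "
from h import *
from scipy.optimize import least_squares
t=snap('top');s=snap('scene')
for a,b in [((200,133),(178,130)),((183,151),(150,141))]:
  r=least_squares(lambda P:np.r_[proj(t,P)-a,proj(s,P)-b],[.8,.2,.2]);print(r.x.round(3),r.cost)
for z in(.15,.2,.25,.3):print(z,ray(t,330,163,z).round(3))
# lid top outer edges (c1 crop)
f=lambda x,y:(190+x/4,190+y/4)
for p in [(395,100),(765,78),(393,55),(757,32)]: print(ray(t,*f(*p),.188).round(3))
print(robot.read_state()['tool_pos'])
"
```

```text
[0.736 0.282 0.308] 5.328506173740657
[0.705 0.339 0.295] 35.47267918450941
0.15 [ 0.713 -0.012  0.15 ]
0.2 [ 0.699 -0.01   0.2  ]
0.25 [ 0.685 -0.008  0.25 ]
0.3 [ 0.67  -0.007  0.3  ]
[0.572 0.091 0.188]
[ 0.585 -0.135  0.188]
[0.6   0.092 0.188]
[ 0.614 -0.131  0.188]
[ 0.42572899 -0.02476351  0.25656148]
```

```bash
python3 -c "
from h import *
from scipy.optimize import least_squares
t=snap('top');s=snap('scene')
a=(190+582/4,190+62/4);b=(180+515/3.75,150+66/3.75)
r=least_squares(lambda P:np.r_[proj(t,P)-a,proj(s,P)-b],[.6,-.02,.2]);print(r.x.round(3),r.cost)
cv2.imwrite('pics/c8.png',np.vstack([cv2.resize(t['image'][190:270,280:390],None,fx=5,fy=4),cv2.resize(s['image'][155:220,270:380],None,fx=5,fy=4)]))
"
```

```text
[ 0.592 -0.023  0.202] 0.20025204452037298
```

```bash
python3 -m inch '[30,0,0,0,45, 60,0,0,0,45, 90,1,0,0,45, 120,2,0,0,45, 150,2,0,0,45, 166,2,0,0,45, 166,2,-20,0,45, 166,2,-40,0,45, 166,2,-52,0,45, 166,2,-52,0,45]' 10
python3 -m inch '[0,0,0,0,0, 0,0,0,0,0, 0,0,0,0,0, 0,0,0,0,0, 0,0,0,0,0, 0,0,0,0,0, 0,0,0,0,0]' 10
```

```text
t: 24.95
tool_pos: [0.5894, -0.0218, 0.1995]
orientation: [0.085, -3.133, -0.002]
force: [-0.6, 0.5, -0.7]
opening: 0.0419
gripper_force: 0.0
t: 25.53
tool_pos: [0.5917, -0.0234, 0.2056]
orientation: [-0.083, 3.138, -0.001]
force: [-0.5, -2.3, 6.0]
opening: 0.0136
gripper_force: 10.0
```

```bash
python3 -m inch '[-12,-1,0,0,0, -25,-1,-2,0,0, -37,-2,-4,0,0, -48,-2,-8,0,0, -60,-3,-13,0,0, -71,-4,-18,0,0, -82,-4,-25,0,0, -92,-5,-32,0,0, -101,-5,-40,0,0, -110,-6,-49,0,0]' 10
python3 -m inch '[0,0,0,0,0,0,0,0,0,0]'
```

```text
t: 26.37
tool_pos: [0.4818, -0.0303, 0.1559]
orientation: [-0.082, 3.138, -0.004]
force: [4.4, -4.7, -1.8]
opening: 0.0141
gripper_force: 10.0
t: 26.53
tool_pos: [0.4803, -0.0304, 0.1545]
orientation: [0.082, -3.14, 0.003]
force: [0.4, -6.4, -3.4]
opening: 0.0142
gripper_force: 10.0
```

```bash
python3 -m inch '[0,0,0,0,45, 0,0,0,0,45, 0,0,0,0,45, 0,0,0,0,45, 0,0,30,0,45, 0,0,55,0,20, 20,1,55,0,0, 47,3,55,0,0, 47,3,55,0,0, 47,3,55,0,0]' 10
python3 -m inch '[0,0,-20,0,0, 0,0,-45,0,0, -6,0,-60,0,0, -14,0,-72,0,0, -20,-1,-84,0,0, -26,-1,-95,0,0, -30,-1,-105,0,0, -32,-2,-112,0,0, -33,-2,-114,0,0, -33,-2,-114,0,0]' 10
python3 -m inch '[0,0,-2,0,0, 0,0,-2,0,0]'
```

```text
t: 27.37
tool_pos: [0.5285, -0.0257, 0.2097]
orientation: [0.084, -3.139, -0.001]
force: [0.5, 0.3, -0.0]
opening: 0.0133
gripper_force: 0.0
t: 28.2
tool_pos: [0.4951, -0.0276, 0.0981]
orientation: [-0.084, 3.14, 0.001]
force: [-8.4, 3.0, 15.5]
opening: 0.0008
gripper_force: 7.6
t: 28.37
tool_pos: [0.4952, -0.0276, 0.098]
orientation: [-0.084, 3.14, 0.001]
force: [-17.8, 4.3, 32.2]
opening: 0.0008
gripper_force: 16.2
```

```bash
python3 -m inch '[0,0,10,0,0, 5,0,40,0,0, 5,0,40,0,0, 5,0,40,0,0]'
python3 -c "
from h import *
w=snap('wrist','w9.png');s=snap('scene','s9.png');print(robot.read_state()['tool_pos'])
for P in [(.4517,-.0291,.056),(.4517,-.0291,.1)]: print(proj(w,P),proj(s,P))
np.savez('v9.npz',w=w['extrinsics'],wk=w['K'],s=s['extrinsics'],sk=s['K'])
u,v=proj(w,(.4517,-.0291,.07)).astype(int);a=w['image'][v-60:v+60,u-80:u+80]
p,q=proj(s,(.4517,-.0291,.07)).astype(int);b=s['image'][q-40:q+40,p-54:p+53]
print(u-80,v-60,p-54,q-40)
cv2.imwrite('pics/c9.png',np.vstack([cv2.resize(a,(400,300),interpolation=cv2.INTER_CUBIC),cv2.resize(b,(400,300),interpolation=cv2.INTER_CUBIC)]))"
```

```text
t: 28.7
tool_pos: [0.5019, -0.0282, 0.1365]
orientation: [-0.083, 3.136, -0.001]
force: [0.3, -1.0, -0.5]
opening: 0.0005
gripper_force: 0.0
[ 0.49991615 -0.02795892  0.13394915]
[319.65050527 176.65580558] [346.94395999 241.47647902]
[320.00366558 187.50222125] [347.6081214  225.73068773]
239 119 293 196
```

View pics/c9.png

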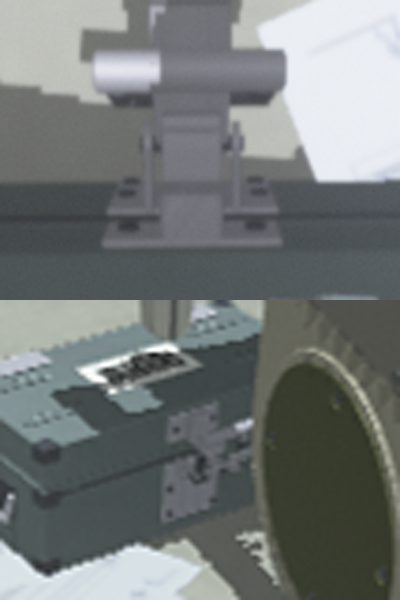

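```bash
cat > m.py <<'E'
from h import *
z=np.load('v9.npz')
W={'K':z['wk'],'extrinsics':z['w']};S={'K':z['sk'],'extrinsics':z['s']}
C=(.5296,-.0250,.0525)
def cw(x,y,zz):
    c,s=np.cos(C[2]),np.sin(C[2]);x/=1000;y/=1000;return np.array((C[0]+c*x-s*y,C[1]+s*x+c*y,zz/1000))
def pts(phi,lp,y=0):
    e=np.pi/3-phi; p=np.array([-78,56])+12*np.array([-np.cos(e-.349),np.sin(e-.349)])
    l=e+.436+lp; b=p+34.5*np.array([-np.cos(l),np.sin(l)]); t=np.array([-78,56])+45*np.array([-np.cos(e),np.sin(e)])
    return cw(b[0],y,b[1]),cw(t[0],y,t[1]),b,t
E
python3 -c "
from m import *
for phi in (0,.1,.2,.3,.4,.6,.8):
  for lp in(0,.2,.4):
    b,t,bb,tt=pts(phi,lp);L=proj(W,pts(phi,lp,20)[0])-proj(W,pts(phi,lp,-20)[0])
    print(phi,lp,proj(W,b).round(1),L.round(1),'tip',proj(W,t).round(1),'scene +y end',proj(S,pts(phi,lp,20)[0]).round(1),bb.round(1))
g=cv2.cvtColor(cv2.imread('pics/w9.png'),cv2.COLOR_BGR2GRAY)
print(g[80:180,318].tolist());print(g[80:180,300].tolist())
"
```

```text
0 0 [320.  163.3] [77.5  0. ] tip [320.  142.5] scene +y end [343.8 230.6] [-90.2  98.1]
0 0.2 [320.  176.7] [76.7  0. ] tip [320.  142.5] scene +y end [342.1 229.5] [-83.3  98. ]
0 0.4 [320.  189.2] [75.4  0. ] tip [320.  142.5] scene +y end [340.5 228.9] [-76.6  96.5]
0.1 0 [320.  154.9] [77.4  0. ] tip [320.  134.8] scene +y end [344.8 231.8] [-94.4  96.7]
0.1 0.2 [320.  168.5] [76.9  0. ] tip [320.  134.8] scene +y end [343.1 230.4] [-87.5  97.3]
0.1 0.4 [320.  181.5] [75.8  0. ] tip [320.  134.8] scene +y end [341.5 229.6] [-80.6  96.5]
0.2 0 [320.  146.8] [77.2 -0. ] tip [320.  127.7] scene +y end [345.8 233.2] [-98.3  94.8]
0.2 0.2 [320.  160.3] [76.9  0. ] tip [320.  127.7] scene +y end [344.1 231.6] [-91.6  96.1]
0.2 0.4 [320.  173.7] [76.1  0. ] tip [320.  127.7] scene +y end [342.4 230.4] [-84.7  96. ]
0.3 0 [320.  139.1] [76.8 -0. ] tip [320.  121.3] scene +y end [346.7 234.7] [-102.1   92.6]
0.3 0.2 [320.  152.4] [76.8 -0. ] tip [320.  121.3] scene +y end [345.1 232.8] [-95.5  94.5]
0.3 0.4 [320.  165.9] [76.2  0. ] tip [320.  121.3] scene +y end [343.4 231.4] [-88.6  95
[... 1133 characters left out ...]
 112, 114, 118, 119, 121, 124, 128, 132, 130, 129, 125, 120, 117, 114, 111, 107, 105, 105, 108, 113, 111, 114, 114, 112, 109, 106, 106, 116, 122, 123, 123, 119, 115, 113, 117, 125, 124, 123, 125, 123, 123, 121]
[113, 116, 115, 114, 114, 115, 115, 115, 115, 114, 116, 117, 114, 114, 116, 114, 115, 116, 115, 116, 119, 117, 116, 117, 115, 115, 117, 116, 117, 115, 114, 119, 146, 181, 208, 220, 211, 180, 143, 124, 130, 151, 170, 174, 168, 165, 163, 161, 152, 136, 124, 119, 118, 119, 117, 116, 111, 112, 122, 139, 159, 177, 191, 199, 203, 216, 226, 227, 222, 214, 199, 177, 142, 115, 102, 100, 101, 100, 99, 95, 94, 97, 103, 106, 108, 107, 106, 107, 107, 108, 107, 109, 107, 95, 92, 89, 85, 82, 78, 88]
```

```bash
python3 -m inch '[-35,-2,0,0,66, -68,-4,0,0,66, -68,-4,0,0,66, -68,-4,0,0,66, -68,-4,0,0,66, -68,-4,0,0,66, -68,-4,0,0,66, -68,-4,0,0,66, -68,-4,-25,0,66, -68,-4,-30,0,66]' 8
python3 -m inch '[0,0,0,0,66, 0,0,-12,0,66, 0,0,-23,0,66, 0,0,-23,0,66, 0,0,-23,0,66]' 8
```

```text
t: 29.63
tool_pos: [0.4313, -0.0317, 0.1019]
orientation: [0.084, -3.138, -0.001]
force: [-1.5, -0.2, -1.4]
opening: 0.0601
gripper_force: 0.0
t: 30.05
tool_pos: [0.4316, -0.0319, 0.081]
orientation: [0.083, -3.139, -0.001]
force: [-0.0, 1.0, 0.0]
opening: 0.0612
gripper_force: 0.0
```

```bash
python3 -m inch '[0,0,0,0,43, 0,0,0,0,43, 0,0,0,0,43, 0,0,0,0,30, 0,0,0,0,30, 0,0,0,0,30, 0,0,0,0,30, 0,0,0,0,30]' 8
python3 -c "
from h import *
w=snap('wrist','w10.png');np.savez('v10.npz',w=w['extrinsics'],wk=w['K'])
for dz in(0,.012,.019):
  print(proj(w,(.4316,-.032,.081+dz)))
g=cv2.cvtColor(w['image'],cv2.COLOR_BGR2GRAY)
cv2.imwrite('pics/c10.png',cv2.resize(w['image'][100:340,160:480],(800,600),interpolation=cv2.INTER_CUBIC))
print(robot.read_state()['tool_pos'])
"
```

```text
t: 30.72
tool_pos: [0.4327, -0.033, 0.082]
orientation: [-0.083, 3.139, -0.003]
force: [-1.7, -5.5, 0.7]
opening: 0.04
gripper_force: 8.0
[318.72062068 303.51623942]
[318.7442016 315.415919 ]
[318.75947534 323.12352708]
[ 0.43266062 -0.03303337  0.08204207]
```

View pics/c10.png

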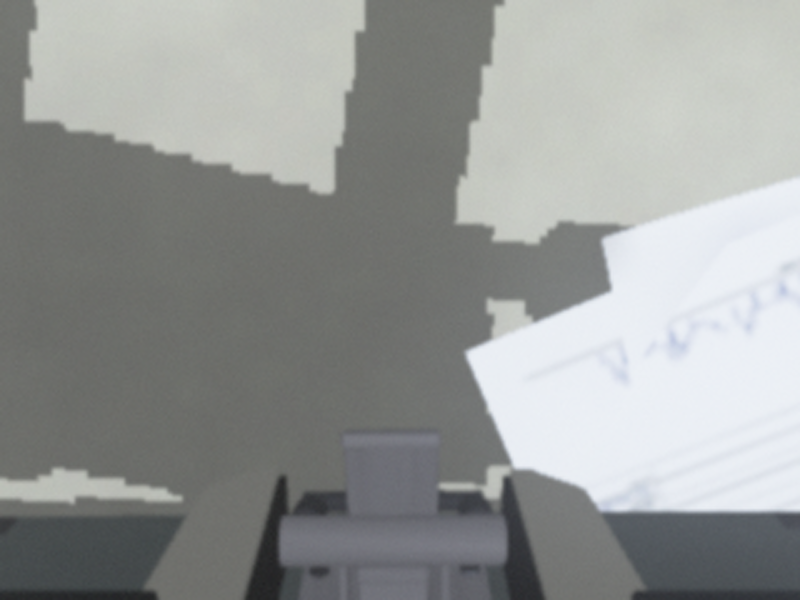

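```bash
python3 -m inch '[3,-1,1,0,30, 7,-1,2,0,30, 11,0,2,0,30, 15,0,2,0,30, 19,0,2,0,30, 19,0,2,0,30, 19,0,2,0,30]' 8
python3 -m inch '[0,0,-3,0,30, 0,0,-5,0,30, 0,0,-5,0,30]' 8
```

```text
t: 31.35
tool_pos: [0.4512, -0.032, 0.083]
orientation: [0.084, -3.14, 0.0]
force: [-1.3, -4.1, -3.0]
opening: 0.0399
gripper_force: 8.0
t: 31.6
tool_pos: [0.4518, -0.0321, 0.0788]
orientation: [-0.083, 3.139, -0.0]
force: [0.9, -4.2, 1.8]
opening: 0.0398
gripper_force: 8.0
```

```bash
python3 -m inch '[0,0,-2,0,30, 0,0,-3,0,30, 0,0,-3,0,30]' 8
python3 -m inch '[0,0,-2,0,30, 0,0,-3,0,30, 0,0,-3,0,30]' 8
```

```text
t: 31.85
tool_pos: [0.4516, -0.0321, 0.0755]
orientation: [-0.083, 3.139, -0.0]
force: [2.0, -2.9, 3.1]
opening: 0.04
gripper_force: 8.0
t: 32.1
tool_pos: [0.4517, -0.0321, 0.0726]
orientation: [-0.083, 3.139, -0.0]
force: [2.6, -3.7, 3.3]
opening: 0.0399
gripper_force: 8.0
```

```bash
python3 -m inch '[0,0,-2,0,30, 0,0,-3,0,30, 0,0,-3,0,30]' 8
python3 -m inch '[0,0,-2,0,30, 0,0,-2,0,30, 0,0,-2,0,30]' 8
python3 -c "
from h import *
w=snap('wrist','w11.png');np.savez('v11.npz',w=w['extrinsics'],wk=w['K'])
g=cv2.cvtColor(w['image'],cv2.COLOR_BGR2GRAY)
o=cv2.cvtColor(cv2.imread('pics/w10.png'),cv2.COLOR_BGR2GRAY)
for u in(300,317,335): print(o[290:345,u].tolist());print(g[290:345,u].tolist())
"
```

```text
t: 32.35
tool_pos: [0.452, -0.0321, 0.0703]
orientation: [-0.083, 3.139, -0.001]
force: [-0.2, -2.9, 9.7]
opening: 0.0395
gripper_force: 8.0
t: 32.6
tool_pos: [0.4521, -0.0321, 0.0684]
orientation: [-0.083, 3.138, -0.001]
force: [0.9, -2.3, 8.9]
opening: 0.0398
gripper_force: 8.0
[109, 109, 108, 107, 109, 109, 110, 107, 109, 108, 108, 106, 107, 106, 104, 99, 98, 101, 101, 107, 110, 111, 113, 117, 117, 119, 120, 119, 121, 117, 117, 114, 112, 109, 107, 102, 99, 95, 96, 94, 94, 94, 94, 97, 94, 94, 92, 93, 96, 94, 96, 93, 96, 96, 100]
[115, 111, 92, 73, 66, 66, 69, 77, 95, 105, 109, 106, 105, 101, 99, 96, 96, 94, 98, 101, 105, 107, 110, 113, 115, 116, 116, 119, 120, 119, 118, 117, 115, 110, 111, 108, 103, 102, 97, 81, 68, 60, 56, 58, 65, 68, 72, 74, 77, 79, 82, 79, 81, 87, 94]
[111, 111, 112, 111, 109, 109, 109, 109, 111, 109, 110, 109, 108, 108, 109, 108, 101, 103, 105, 109, 111, 111, 114, 116, 118, 118, 122, 121, 121, 119, 118, 115, 113, 110, 108, 104, 102, 109, 113, 113, 114, 113, 112, 112, 115, 116, 115, 115, 116, 114, 116, 116, 114, 116, 116]
[86, 94, 99, 98, 96, 96, 97, 98, 99, 96, 99, 103, 109, 114, 113, 115, 114, 115, 121, 118, 109, 108, 112, 114, 115, 117, 120, 121, 123, 122, 120, 119, 115, 112, 110, 111, 104, 99, 95, 91, 94, 92, 94, 96, 93, 93, 96, 95, 94, 93, 94, 94, 94, 95, 94]
[105, 108, 112, 131, 139, 126, 101, 89, 85, 85, 85, 84, 80, 80, 86, 94, 97, 103, 106, 111, 111, 115, 115, 116, 118, 118, 121, 122, 122, 122, 121, 114, 114, 113, 109, 104, 99, 98, 98, 96, 96, 97, 96, 94, 97, 96, 95, 97, 96, 96, 98, 100, 105, 110, 113]
[106, 95, 81, 68, 68, 68, 69, 79, 97, 108, 111, 111, 105, 99, 96, 98, 95, 96, 98, 103, 104, 108, 112, 111, 116, 117, 119, 121, 122, 123, 123, 119, 117, 114, 111, 108, 106, 106, 93, 78, 64, 57, 58, 62, 68, 72, 72, 75, 76, 81, 81, 79, 78, 86, 93]
```

```bash
python3 -m inch '[0,0,0,0,66, 0,0,0,0,66, 0,0,0,0,66, 0,0,0,0,66, 0,0,30,0,66, 0,0,62,0,66, -25,0,62,0,0, -45,1,62,0,0, -45,1,62,0,0, -45,1,62,0,0]' 8
python3 -m inch '[0,0,0,0,0, 0,0,0,0,0, 0,0,0,0,0, 0,0,0,0,0, 0,0,0,0,0, 0,0,-20,0,0, 0,0,-50,0,0, 0,0,-69,0,0, 0,0,-69,0,0]' 8
python3 -c "
from h import *
w=snap('wrist','w12.png');s=snap('scene','s12.png')
from m import *
print(proj(w,cw(-78,0,82)),proj(w,pts(1.33,0)[1]),robot.read_state()['tool_pos'])
g=cv2.cvtColor(w['image'],cv2.COLOR_BGR2GRAY)"
```

```text
t: 33.48
tool_pos: [0.4056, -0.0308, 0.1291]
orientation: [-0.083, 3.14, 0.0]
force: [0.9, -0.0, -0.0]
opening: 0.0388
gripper_force: 0.0
t: 34.23
tool_pos: [0.4029, -0.0303, 0.0561]
orientation: [0.083, -3.133, -0.003]
force: [-0.8, 0.5, -1.2]
opening: 0.0005
gripper_force: 0.0
[313.47928776 433.65425391] [313.85705679 305.6657292 ] [ 0.40554346 -0.03086425  0.06012007]
```

```bash
python3 -m inch '[2,0,-6,0,0, 2,0,-12,0,0, 4,0,-16,0,0, 6,0,-20,0,0, 9,0,-24,0,0, 12,1,-27,0,0, 12,1,-27,0,0]' 8
python3 -m inch '[4,0,-2,0,0, 8,0,-4,0,0, 13,0,-6,0,0, 13,0,-6,0,0]'
```

```text
t: 34.92
tool_pos: [0.4182, -0.0302, 0.0328]
orientation: [0.083, -3.14, 0.001]
force: [-0.7, -1.9, 1.0]
opening: 0.0006
gripper_force: 0.9
t: 35.25
tool_pos: [0.4303, -0.0296, 0.0262]
orientation: [0.083, -3.138, -0.001]
force: [-2.5, 0.2, -0.4]
opening: 0.0004
gripper_force: 0.9
```

```bash
python3 -m inch '[2,0,0,0,0, 4,0,-1,0,0, 4,0,-1,0,0]'
python3 -m inch '[2,0,0,0,0, 4,0,0,0,0, 4,0,0,0,0]'
python3 -m inch '[2,0,0,0,0, 3,0,0,0,0, 3,0,0,0,0]'
```

```text
t: 35.5
tool_pos: [0.4329, -0.0297, 0.0259]
orientation: [0.084, -3.135, -0.001]
force: [-15.7, 1.0, 7.1]
opening: 0.0005
gripper_force: 7.5
t: 35.75
tool_pos: [0.4327, -0.0297, 0.0255]
orientation: [0.084, -3.126, -0.002]
force: [-40.4, -1.1, 30.3]
opening: 0.0002
gripper_force: 20.5
t: 36.0
tool_pos: [0.4326, -0.0297, 0.025]
orientation: [0.084, -3.119, -0.002]
force: [-58.8, -0.8, 45.2]
opening: 0.0003
gripper_force: 29.6
```

```bash
python3 -m inch '[-11,0,0,0,0, -30,0,0,0,0, -40,0,20,0,0, -40,0,60,0,0, -40,0,100,0,0, -10,0,110,0,0, 25,2,110,0,0, 55,2,110,0,0, 61,2,110,0,0, 61,2,110,0,0]'
python3 -m inch '[0,0,0,0,0,0,0,0,0,0]'
python3 -c "
from m import *
w=snap('wrist','w13.png');print(robot.read_state()['tool_pos'],robot.read_state()['force'])
for n,P in dict(seat=cw(-78,0,82),piv=cw(-78,0,56),t235=pts(1.35,0)[1],t16=pts(1.6,0)[1],t18=pts(1.8,0)[1],t20=pts(2,0)[1],t227=pts(2.27,0)[1],t262=pts(2.62,0)[1],lidtop=cw(-60,0,98)).items(): print(n,proj(w,P).round(1))
g=cv2.cvtColor(w['image'],cv2.COLOR_BGR2GRAY)
u=int(proj(w,cw(-78,0,82))[0])
for du in(-30,-14,-3,0,4,14):print(du,g[110:240:2,u+du].tolist())
"
```

```text
t: 36.83
tool_pos: [0.5049, -0.0279, 0.1367]
orientation: [-0.084, 3.139, 0.0]
force: [0.6, -0.2, 1.4]
opening: 0.0004
gripper_force: 0.0
t: 37.0
tool_pos: [0.5022, -0.0279, 0.1361]
orientation: [0.083, -3.14, -0.0]
force: [-0.5, 0.7, -0.2]
opening: 0.0004
gripper_force: 0.0
[ 0.50216702 -0.02794693  0.13624349] [-0.10571043  0.46969242 -0.60799554]
seat [319.2 182.5]
piv [319.1 176.8]
t235 [319.  105.5]
t16 [319.  113.8]
t18 [318.9 122.6]
t20 [318.9 132.8]
t227 [318.9 148.1]
t262 [318.8 169.4]
lidtop [319.3 220.1]
-30 [193, 193, 191, 193, 192, 192, 194, 183, 172, 155, 135, 131, 134, 134, 134, 133, 133, 130, 115, 116, 114, 113, 114, 115, 113, 114, 112, 113, 112, 114, 112, 126, 169, 192, 211, 219, 170, 110, 100, 102, 95, 67, 88, 65, 84, 97, 103, 114, 72, 61, 63, 88, 101, 117, 99, 80, 85, 86, 86, 85, 84, 82, 83, 83, 84]
-14 [115, 114, 114, 114, 116, 113, 114, 115, 112, 115, 115, 115, 114, 115, 117, 117, 114, 117, 121, 120, 120, 116, 112, 111, 109, 109, 108, 104, 121, 124, 116, 109, 116, 120, 121, 120, 116, 110, 101, 111, 118, 101, 94, 103, 114, 117, 119, 119, 119, 116, 115, 115, 116, 1
[... 610 characters left out ...]
, 116, 115, 115, 115, 115, 85, 84, 85, 85, 85, 84, 83, 85, 84, 83, 85]
4 [115, 115, 114, 116, 117, 117, 118, 117, 119, 115, 116, 117, 116, 117, 117, 115, 117, 118, 122, 119, 122, 118, 112, 111, 112, 111, 110, 109, 125, 124, 115, 109, 116, 122, 123, 124, 119, 112, 105, 118, 117, 101, 98, 103, 117, 119, 118, 118, 116, 115, 117, 115, 115, 112, 86, 83, 89, 85, 87, 86, 86, 81, 86, 85, 85]
14 [115, 117, 121, 120, 121, 122, 124, 122, 122, 125, 146, 174, 191, 196, 195, 192, 190, 193, 194, 193, 193, 195, 194, 194, 193, 190, 190, 189, 185, 147, 126, 115, 117, 123, 123, 126, 119, 112, 108, 114, 113, 112, 112, 113, 112, 113, 114, 100, 74, 95, 98, 97, 110, 116, 86, 84, 88, 88, 87, 86, 85, 86, 85, 86, 85]
```

```bash
python3 -c "
import cv2
for f in('w13','w9'):
  g=cv2.imread('pics/%s.png'%f)
  g=cv2.cvtColor(g,cv2.COLOR_BGR2GRAY)
  for v in range(106,192,4):print(v,g[v,284:352:3].tolist())
"
```

```text
106 [193, 194, 193, 135, 117, 114, 117, 115, 116, 116, 114, 115, 116, 116, 117, 116, 116, 118, 145, 193, 191, 195, 194]
110 [193, 194, 194, 136, 116, 114, 115, 115, 115, 116, 115, 116, 115, 115, 114, 117, 114, 134, 187, 193, 194, 193, 194]
114 [191, 192, 192, 135, 117, 115, 115, 114, 114, 115, 116, 116, 114, 114, 115, 116, 117, 179, 193, 192, 191, 193, 194]
118 [194, 193, 192, 127, 116, 113, 114, 116, 114, 114, 117, 115, 116, 117, 117, 117, 116, 180, 193, 193, 194, 193, 193]
122 [195, 193, 192, 118, 117, 116, 113, 114, 114, 116, 115, 116, 116, 118, 117, 118, 116, 183, 193, 192, 193, 193, 195]
126 [192, 193, 135, 117, 114, 117, 113, 112, 114, 117, 115, 116, 115, 119, 119, 120, 119, 182, 192, 192, 192, 201, 227]
130 [194, 190, 117, 114, 116, 114, 115, 115, 118, 115, 115, 116, 114, 116, 117, 118, 122, 192, 193, 216, 236, 238, 238]
134 [192, 190, 116, 115, 113, 114, 113, 114, 113, 113, 116, 118, 117, 116, 115, 117, 185, 194, 194, 200, 237, 237, 237]
138 [193, 190, 117, 115, 116, 116, 114, 117, 115, 117, 116, 118, 117, 117, 118, 123, 193, 195, 193, 193, 223, 238, 237]
142 [191, 190, 116, 
[... 3452 characters left out ...]
1, 109, 110, 112, 109, 110, 114, 111, 114, 115, 115, 113, 115, 113, 120, 128, 166, 188, 186, 188, 188, 189]
174 [110, 108, 109, 111, 109, 109, 106, 123, 124, 124, 126, 123, 124, 123, 120, 106, 120, 115, 187, 188, 190, 189, 191]
178 [109, 109, 110, 109, 102, 105, 76, 121, 123, 122, 123, 121, 122, 120, 117, 78, 112, 113, 187, 190, 188, 191, 189]
182 [110, 108, 107, 107, 107, 107, 106, 120, 119, 120, 121, 120, 119, 122, 117, 112, 112, 115, 122, 129, 138, 143, 150]
186 [108, 108, 108, 108, 105, 105, 109, 119, 120, 119, 120, 119, 121, 122, 118, 112, 109, 108, 110, 111, 112, 111, 112]
190 [105, 103, 80, 84, 106, 106, 108, 115, 116, 113, 114, 116, 116, 114, 112, 107, 110, 105, 85, 78, 95, 105, 106]
```

```bash
python3 -m inch '[-35,-2,0,0,24, -66,-4,0,0,24, -66,-4,0,0,24, -66,-4,0,0,24, -66,-4,-30,0,24, -66,-4,-50,0,24, -66,-4,-64,0,24, -66,-4,-64,0,24, -66,-4,-64,0,24]' 3
python3 -m inch '[0,0,0,0,5, 0,0,0,0,5, 0,0,0,0,5, 0,0,0,0,5, 0,0,0,0,5]' 3
```

```text
t: 37.8
tool_pos: [0.4371, -0.0319, 0.0723]
orientation: [0.083, -3.14, -0.0]
force: [-0.2, 0.8, -0.7]
opening: 0.0223
gripper_force: 0.1
t: 38.22
tool_pos: [0.4374, -0.0321, 0.0732]
orientation: [-0.084, 3.14, -0.0]
force: [-5.6, 1.2, 4.1]
opening: 0.0159
gripper_force: 3.6
```

```bash
python3 -m inch '[0,0,0,0,5, 0,0,0,0,5, 0,0,0,0,5]' 6
python3 -m inch '[-3,0,0,0,5, -3,0,0,0,5, -3,0,0,0,5]' 6
```

```text
t: 38.47
tool_pos: [0.4374, -0.033, 0.0731]
orientation: [-0.083, 3.14, -0.003]
force: [-4.7, -4.0, 2.7]
opening: 0.0138
gripper_force: 6.7
t: 38.72
tool_pos: [0.4362, -0.033, 0.0736]
orientation: [-0.083, 3.136, -0.003]
force: [3.8, -4.1, -3.1]
opening: 0.0131
gripper_force: 6.0
```

```bash
python3 -m inch '[0,-1,0,0,5, 0,-1,0,0,5, 0,-1,0,0,5]' 6
python3 -m inch '[0,0,0,0,16, 0,0,0,0,16, 0,0,0,0,16]' 6
```

```text
t: 38.97
tool_pos: [0.4362, -0.0332, 0.0736]
orientation: [-0.083, 3.136, -0.001]
force: [5.6, -0.2, -2.4]
opening: 0.0135
gripper_force: 6.0
t: 39.22
tool_pos: [0.434, -0.033, 0.0724]
orientation: [0.083, -3.14, -0.0]
force: [-0.2, -0.1, -1.1]
opening: 0.0146
gripper_force: 0.0
```

```bash
python3 -m inch '[-20,-1,0,0,16, -24,-1,-25,0,16, -24,-1,-48,0,16, -24,-1,-48,0,16, -12,-1,-48,0,16, -6,0,-48,0,16, -2,0,-48,0,16, -2,0,-48,0,16]' 6
python3 -m inch '[2,0,0,0,16, 3,0,0,0,16, 3,0,0,0,16]' 6
```

```text
t: 39.88
tool_pos: [0.4336, -0.0332, 0.0254]
orientation: [-0.084, 3.139, -0.001]
force: [0.1, -0.2, 0.5]
opening: 0.0146
gripper_force: 0.1
t: 40.13
tool_pos: [0.4351, -0.0331, 0.0245]
orientation: [0.083, -3.14, 0.0]
force: [0.7, -1.4, 0.8]
opening: 0.0149
gripper_force: 0.6
```

```bash
python3 -m inch '[2,0,0,0,16, 3,0,0,0,16, 3,0,0,0,16]' 6
python3 -m inch '[2,0,0,0,16, 3,0,0,0,16, 3,0,0,0,16]' 6
```

```text
t: 40.38
tool_pos: [0.4372, -0.033, 0.0241]
orientation: [0.084, -3.138, -0.0]
force: [-5.7, -1.3, 3.9]
opening: 0.0148
gripper_force: 3.7
t: 40.63
tool_pos: [0.4374, -0.0329, 0.0237]
orientation: [0.084, -3.132, -0.001]
force: [-21.9, -1.7, 18.5]
opening: 0.015
gripper_force: 12.5
```

```bash
python3 -m inch '[-11,0,0,0,16, -30,-1,0,0,16, -40,-1,20,0,0, -40,-1,60,0,0, -40,-1,100,0,0, -10,0,112,0,0, 25,4,112,0,0, 55,5,112,0,0, 61,5,112,0,0, 61,5,112,0,0]'
python3 -m inch '[0,0,0,0,0,0,0,0,0,0]'
python3 -c "
from m import *
w=snap('wrist','w14.png');print(robot.read_state()['tool_pos'],robot.read_state()['force'])
print([proj(w,pts(a,0)[1]).round(1) for a in(2,2.27,2.45,2.62)],proj(w,cw(-78,0,82)))
g=cv2.cvtColor(w['image'],cv2.COLOR_BGR2GRAY)
for v in range(120,192,3):print(v,g[v,284:352:3].tolist())
"
```

```text
t: 41.47
tool_pos: [0.5032, -0.0278, 0.136]
orientation: [0.084, -3.14, -0.0]
force: [0.1, -0.0, -0.2]
opening: 0.0004
gripper_force: 0.0
t: 41.63
tool_pos: [0.5009, -0.0279, 0.1358]
orientation: [0.083, -3.139, -0.0]
force: [-0.2, 0.6, -0.8]
opening: 0.0003
gripper_force: 0.0
[ 0.50093039 -0.02795222  0.13601067] [0.34805433 0.03296305 0.47103472]
[array([318.8, 135. ]), array([318.7, 150.2]), array([318.7, 161. ]), array([318.7, 171.4])] [319.08486047 185.04269385]
120 [194, 194, 192, 117, 115, 116, 115, 114, 117, 114, 116, 117, 116, 116, 117, 117, 118, 182, 193, 193, 194, 193, 193]
123 [193, 193, 190, 115, 115, 114, 114, 114, 116, 114, 114, 116, 115, 118, 117, 119, 118, 179, 191, 193, 193, 193, 195]
126 [193, 191, 156, 119, 117, 117, 115, 114, 117, 115, 118, 114, 116, 116, 117, 115, 115, 183, 191, 192, 194, 193, 196]
129 [195, 190, 117, 116, 117, 116, 115, 114, 114, 116, 115, 116, 116, 116, 116, 115, 122, 192, 193, 192, 200, 223, 235]
132 [192, 190, 114, 116, 116, 116, 115, 116, 116, 117, 116, 117, 115, 117, 115, 118, 125, 192, 194, 216, 237, 238, 237]
135 [193, 190, 114, 115, 113
[... 1546 characters left out ...]
 121, 122, 115, 108, 106, 107, 106, 108, 109, 109, 109, 109, 108, 116, 113, 131, 134, 135, 136, 136, 181]
177 [176, 175, 177, 172, 117, 118, 118, 117, 117, 118, 119, 117, 119, 116, 119, 120, 119, 120, 120, 121, 122, 121, 161]
180 [200, 211, 211, 209, 121, 122, 122, 121, 122, 121, 123, 125, 125, 125, 125, 126, 126, 125, 126, 128, 127, 128, 154]
183 [156, 212, 217, 219, 119, 120, 120, 121, 120, 121, 120, 122, 123, 124, 125, 125, 124, 126, 128, 127, 130, 130, 154]
186 [112, 109, 114, 125, 112, 113, 109, 112, 111, 110, 110, 114, 114, 113, 115, 114, 114, 115, 115, 116, 117, 117, 116]
189 [99, 100, 99, 99, 99, 99, 102, 105, 103, 104, 104, 104, 104, 108, 105, 104, 106, 105, 105, 105, 109, 108, 113]
```

```bash
python3 -m inch '[-35,-2,0,0,16, -70,-4,0,0,16, -90,-6,0,0,16, -90,-6,-35,0,16, -90,-6,-70,0,16, -90,-6,-100,0,16, -90,-6,-117,0,16, -90,-6,-117,0,16, -75,-5,-117,0,16, -69,-5,-117,0,16]' 6
python3 -m inch '[0,0,0,0,16,0,0,0,0,16]'
```

```text
t: 42.52
tool_pos: [0.4343, -0.0332, 0.0206]
orientation: [-0.083, 3.139, -0.001]
force: [-0.2, 0.0, 0.8]
opening: 0.0146
gripper_force: 0.0
t: 42.68
tool_pos: [0.4339, -0.0332, 0.0206]
orientation: [-0.084, 3.139, -0.001]
force: [0.5, -0.5, -0.1]
opening: 0.0147
gripper_force: 0.0
```

```bash
python3 -m inch '[2,0,0,0,16, 4,0,0,0,16, 4,0,0,0,16]' 6
python3 -m inch '[1,0,0,0,16, 2,0,0,0,16, 2,0,0,0,16]' 6
```

```text
t: 42.93
tool_pos: [0.4371, -0.0331, 0.0196]
orientation: [0.083, -3.14, 0.0]
force: [-1.4, -0.7, 1.6]
opening: 0.0151
gripper_force: 1.1
t: 43.18
tool_pos: [0.4373, -0.033, 0.0191]
orientation: [0.084, -3.136, -0.0]
force: [-11.2, -1.1, 9.7]
opening: 0.0152
gripper_force: 6.4
```

```bash
python3 -m inch '[-11,0,0,0,16, -30,-1,0,0,16, -40,-1,20,0,0, -40,-1,60,0,0, -40,-1,100,0,0, -10,0,117,0,0, 25,4,117,0,0, 55,5,117,0,0, 61,5,117,0,0, 61,5,117,0,0]'
python3 -m inch '[0,0,0,0,0,0,0,0,0,0]'
python3 -c "
from m import *
w=snap('wrist','w15.png');print(robot.read_state()['tool_pos'])
g=cv2.cvtColor(w['image'],cv2.COLOR_BGR2GRAY).astype(int)
print([(v,g[v,308:322].mean().round(0)) for v in range(136,192)])
h=cv2.cvtColor(cv2.imread('pics/w14.png'),cv2.COLOR_BGR2GRAY).astype(int)
print([h[v,308:322].mean().round(0) for v in range(136,192)])
h=cv2.cvtColor(cv2.imread('pics/w13.png'),cv2.COLOR_BGR2GRAY).astype(int)
print([h[v,308:322].mean().round(0) for v in range(136,192)])
for phi in(2.2,2.3,2.4,2.5,2.62):
  e=np.pi/3-phi;print(phi,[proj(w,cw(-80-r*np.cos(e)+c*np.sin(e),0,56+r*np.sin(e)+c*np.cos(e)))[1].round(1) for r,c in((48,0),(48,4),(45,1.5),(40,1.5))])
"
```

```text
t: 44.02
tool_pos: [0.501, -0.0279, 0.136]
orientation: [0.084, -3.14, -0.0]
force: [-1.1, 0.4, 0.1]
opening: 0.0004
gripper_force: 0.0
t: 44.18
tool_pos: [0.4988, -0.0279, 0.1358]
orientation: [0.083, -3.139, -0.0]
force: [1.6, -0.4, 0.4]
opening: 0.0004
gripper_force: 0.0
[ 0.49886021 -0.02797265  0.13595415]
[(136, np.float64(116.0)), (137, np.float64(116.0)), (138, np.float64(116.0)), (139, np.float64(116.0)), (140, np.float64(116.0)), (141, np.float64(116.0)), (142, np.float64(117.0)), (143, np.float64(116.0)), (144, np.float64(117.0)), (145, np.float64(116.0)), (146, np.float64(116.0)), (147, np.float64(116.0)), (148, np.float64(117.0)), (149, np.float64(116.0)), (150, np.float64(116.0)), (151, np.float64(117.0)), (152, np.float64(116.0)), (153, np.float64(116.0)), (154, np.float64(116.0)), (155, np.float64(116.0)), (156, np.float64(116.0)), (157, np.float64(118.0)), (158, np.float64(119.0)), (159, np.float64(119.0)), (160, np.float64(118.0)), (161, np.float64(119.0)), (162, np.float64(119.0)), (163, np.float64(116.0)), (164, np.float64(113.0)), (165, np.float64(110.0)), (166, 
[... 2505 characters left out ...]
4(120.0), np.float64(122.0), np.float64(124.0), np.float64(124.0), np.float64(122.0), np.float64(120.0), np.float64(117.0), np.float64(114.0), np.float64(111.0), np.float64(106.0), np.float64(104.0), np.float64(108.0), np.float64(115.0), np.float64(119.0), np.float64(118.0), np.float64(110.0)]
2.2 [np.float64(144.3), np.float64(139.2), np.float64(144.3), np.float64(147.6)]
2.3 [np.float64(150.6), np.float64(145.3), np.float64(150.1), np.float64(152.8)]
2.4 [np.float64(156.9), np.float64(151.5), np.float64(156.1), np.float64(158.1)]
2.5 [np.float64(163.3), np.float64(157.9), np.float64(162.1), np.float64(163.6)]
2.62 [np.float64(171.1), np.float64(165.7), np.float64(169.5), np.float64(170.2)]
```

```bash
python3 -c "
from m import *
w=snap('wrist');g=cv2.cvtColor(w['image'],cv2.COLOR_BGR2GRAY).astype(int)
for v in (181,184,186,188):print(v,g[v,266:296].tolist(),g[v,340:366].tolist())
for n,p in dict(bar82=(-80,0,82),bar78=(-80,0,78),bar90=(-80,0,90),lipo=(-90,0,85),lipi=(-86,0,85),wall=(-74,0,94),lidedge=(-62,0,98),plate=(-62,0,60)).items():
  a=proj(w,cw(*p));b=proj(w,cw(p[0],20,p[2]))-proj(w,cw(p[0],-20,p[2]));print(n,a.round(1),b.round(1))
print([g[v,308:322].mean().round(0) for v in range(186,240)])
print('off',[g[v,285:295].mean().round(0) for v in range(160,240)])
"
```

```text
181 [112, 112, 111, 111, 111, 113, 110, 111, 112, 111, 111, 110, 111, 116, 121, 122, 124, 126, 139, 160, 170, 176, 174, 180, 180, 181, 180, 179, 165, 132] [123, 123, 122, 121, 121, 122, 123, 123, 125, 134, 160, 185, 190, 189, 186, 180, 171, 146, 163, 215, 233, 237, 237, 237, 237, 237]
184 [111, 110, 110, 109, 110, 111, 111, 110, 111, 109, 110, 110, 111, 114, 118, 121, 119, 121, 135, 160, 167, 168, 169, 170, 180, 200, 206, 204, 185, 141] [128, 128, 128, 128, 130, 128, 128, 128, 128, 132, 150, 176, 180, 168, 133, 118, 118, 117, 121, 140, 190, 230, 236, 236, 237, 237]
186 [109, 110, 110, 111, 110, 109, 109, 109, 112, 109, 109, 110, 111, 113, 116, 118, 118, 118, 117, 120, 120, 117, 120, 119, 123, 130, 133, 132, 130, 122] [128, 127, 127, 129, 130, 130, 129, 130, 130, 125, 118, 122, 126, 123, 118, 115, 118, 118, 117, 125, 159, 214, 233, 236, 237, 236]
188 [108, 109, 110, 109, 110, 109, 108, 111, 110, 112, 110, 110, 108, 110, 111, 115, 113, 115, 114, 116, 114, 113, 114, 114, 115, 114, 114, 115, 113, 113] [123, 121, 121, 123, 122, 122, 123, 124, 123, 119, 114, 112, 114, 116, 116, 117, 114, 1
[... 2089 characters left out ...]
64(76.0), np.float64(78.0), np.float64(88.0), np.float64(96.0), np.float64(97.0), np.float64(97.0), np.float64(100.0), np.float64(109.0), np.float64(112.0), np.float64(97.0), np.float64(75.0), np.float64(66.0), np.float64(70.0), np.float64(69.0), np.float64(66.0), np.float64(69.0), np.float64(79.0), np.float64(90.0), np.float64(96.0), np.float64(101.0), np.float64(110.0), np.float64(117.0), np.float64(114.0), np.float64(98.0), np.float64(81.0), np.float64(80.0), np.float64(83.0), np.float64(85.0), np.float64(84.0), np.float64(84.0), np.float64(85.0), np.float64(84.0), np.float64(85.0), np.float64(85.0), np.float64(84.0), np.float64(84.0), np.float64(83.0), np.float64(83.0), np.float64(83.0)]
```

```bash
python3 -m inch '[0,0,30,0,0, -30,-25,30,0,0, -60,-50,30,0,0, -90,-70,20,0,0, -120,-80,0,0,0, -140,-82,-20,0,0, -140,-82,-36,0,0, -140,-82,-36,0,0,-140,-82,-36,0,0]'
python3 -m inch '[0,0,0,0,0,0,0,0,0,0]'
python3 -c "
from m import *
w=snap('wrist','w16.png');print(robot.read_state()['tool_pos'])
for n,p in dict(bar=(-79,0,82),lip=(-89,0,85),lipbot=(-89,0,75),piv=(-79,0,56),lidtop=(-60,0,98),rim=(-60,0,68),bot=(-60,0,0)).items(): print(n,proj(w,cw(p[0],-2.5,p[2])).round(1))
for phi in(2.2,2.3,2.4,2.5,2.62):
  e=np.pi/3-phi;print(phi,[proj(w,cw(-79-r*np.cos(e)+c*np.sin(e),-2.5,56+r*np.sin(e)+c*np.cos(e))).round(1).tolist() for r,c in((48,0),(48,4),(40,1.5),(25,1.5))])
g=cv2.cvtColor(w['image'],cv2.COLOR_BGR2GRAY).astype(int)
u,v=proj(w,cw(-79,-2.5,40)).astype(int)
print(u,v)
for y in range(v-46,v+46,2):print(y,g[y,u-30:u+31:3].tolist())
"
```

```text
t: 45.03
tool_pos: [0.3594, -0.1098, 0.1002]
orientation: [0.082, -3.14, -0.001]
force: [0.1, -0.2, -0.3]
opening: 0.0004
gripper_force: 0.0
t: 45.2
tool_pos: [0.3614, -0.1102, 0.1019]
orientation: [-0.084, 3.138, -0.002]
force: [0.2, 0.3, 0.1]
opening: 0.001
gripper_force: 0.0
[ 0.36134929 -0.11020198  0.10175301]
bar [442.4 436.5]
lip [445.6 426.3]
lipbot [440.4 413.9]
piv [430.2 406. ]
lidtop [448.  485.9]
rim [432.9 444. ]
bot [408.9 377.6]
2.2 [[416.1, 343.4], [417.0, 340.2], [418.6, 351.5], [422.8, 370.1]]
2.3 [[415.1, 347.4], [415.9, 343.8], [417.6, 354.7], [422.1, 372.0]]
2.4 [[414.3, 351.8], [414.9, 347.9], [416.9, 358.3], [421.6, 374.2]]
2.5 [[413.6, 356.7], [414.1, 352.5], [416.2, 362.3], [421.1, 376.7]]
2.62 [[412.9, 363.0], [413.3, 358.4], [415.6, 367.5], [420.6, 380.0]]
423 389
343 [55, 55, 57, 56, 58, 57, 59, 57, 58, 59, 60, 61, 62, 66, 66, 66, 68, 69, 69, 74, 224]
345 [55, 54, 55, 55, 55, 58, 57, 58, 60, 59, 59, 60, 64, 61, 61, 64, 65, 67, 68, 68, 143]
347 [54, 52, 54, 58, 53, 56, 55, 58, 60, 57, 59, 61, 62, 62, 62, 64, 64, 66, 66, 68, 82]
349 [53, 52, 52, 53, 55, 55,
[... 3098 characters left out ...]
, 35, 35, 34, 34, 36, 37, 36, 36, 35, 36, 36, 38, 33, 39, 39, 37, 40, 39, 38]
421 [35, 34, 37, 34, 35, 35, 35, 35, 36, 36, 38, 37, 36, 36, 34, 39, 40, 39, 37, 35, 39]
423 [36, 35, 34, 33, 36, 35, 33, 36, 36, 35, 33, 33, 35, 36, 39, 36, 37, 38, 35, 38, 35]
425 [34, 35, 33, 36, 38, 36, 37, 34, 35, 36, 34, 34, 35, 38, 37, 36, 38, 36, 35, 36, 35]
427 [37, 36, 35, 34, 35, 35, 33, 36, 33, 35, 36, 37, 33, 37, 35, 36, 34, 36, 39, 40, 37]
429 [33, 35, 35, 33, 35, 37, 34, 34, 33, 36, 36, 35, 34, 35, 35, 35, 37, 34, 37, 38, 36]
431 [35, 36, 36, 35, 34, 35, 35, 34, 35, 37, 36, 36, 35, 36, 38, 35, 37, 36, 35, 36, 38]
433 [35, 34, 35, 35, 32, 35, 35, 37, 38, 33, 35, 36, 38, 33, 34, 34, 36, 33, 36, 39, 35]
```

```bash
python3 -m inch '[30,-7,18,0,0, 58,-14,20,0,0, 58,-14,20,0,0, 58,-14,20,0,0]'
cat > pr.py <<'E'
from m import *
import sys
w=snap('wrist',sys.argv[1]);print(robot.read_state()['tool_pos'])
for n,p in dict(bar=(-79,0,82),lip=(-89,0,85),lipbot=(-89,0,75),piv=(-79,0,56),lidtop=(-60,0,98),rim=(-60,0,68),bot=(-60,0,0)).items(): print(n,proj(w,cw(p[0],-2.5,p[2])).round(1))
for phi in(2.2,2.3,2.4,2.5,2.62):
  e=np.pi/3-phi;print(phi,[proj(w,cw(-79-r*np.cos(e)+c*np.sin(e),-2.5,56+r*np.sin(e)+c*np.cos(e))).round(1).tolist() for r,c in((48,0),(48,4),(40,1.5),(25,1.5))])
g=cv2.cvtColor(w['image'],cv2.COLOR_BGR2GRAY).astype(int)
u,v=proj(w,cw(-79,-2.5,40)).astype(int)
print(u,v)
for y in range(v-46,v+46,2):print(y,g[y,u-30:u+43:3].tolist())
E
python3 pr.py w17.png
```

```text
t: 45.58
tool_pos: [0.4194, -0.1241, 0.1207]
orientation: [0.085, -3.14, -0.0]
force: [-0.6, -0.5, 0.3]
opening: 0.0005
gripper_force: 0.0
[ 0.41844578 -0.12380195  0.12044992]
bar [470.1 333.5]
lip [474.  320.7]
lipbot [467.6 312.7]
piv [455.2 313.3]
lidtop [476.9 377.9]
rim [458.5 348.9]
bot [429.2 302.7]
2.2 [[438.0, 262.7], [439.1, 258.8], [441.0, 268.8], [446.1, 283.8]]
2.3 [[436.8, 267.5], [437.7, 263.3], [439.9, 272.7], [445.3, 286.2]]
2.4 [[435.8, 272.7], [436.5, 268.2], [438.9, 276.9], [444.7, 288.9]]
2.5 [[434.9, 278.1], [435.5, 273.4], [438.1, 281.4], [444.1, 291.7]]
2.62 [[434.1, 284.8], [434.6, 280.0], [437.4, 287.1], [443.5, 295.4]]
447 302
256 [196, 198, 197, 199, 201, 201, 199, 199, 199, 199, 200, 199, 199, 199, 197, 234, 238, 238, 238, 238, 238, 235, 231, 229, 234]
258 [197, 196, 199, 199, 201, 200, 201, 201, 199, 200, 199, 198, 197, 198, 196, 223, 238, 239, 239, 238, 237, 231, 232, 238, 238]
260 [197, 197, 199, 200, 200, 200, 203, 202, 200, 200, 198, 198, 197, 198, 197, 208, 238, 239, 238, 239, 237, 236, 238, 239, 239]
262 [198, 197, 198, 198, 200, 201, 200, 200, 20
[... 4569 characters left out ...]
18, 218, 218, 218, 219]
336 [57, 67, 67, 66, 68, 68, 66, 107, 127, 128, 131, 202, 203, 204, 203, 206, 207, 207, 206, 208, 208, 207, 209, 208, 209]
338 [43, 41, 43, 43, 46, 46, 42, 47, 48, 47, 53, 152, 170, 173, 176, 176, 177, 177, 176, 176, 175, 176, 175, 173, 170]
340 [41, 41, 40, 43, 44, 44, 44, 45, 45, 45, 48, 71, 105, 110, 110, 114, 113, 112, 113, 115, 104, 96, 95, 93, 92]
342 [42, 42, 41, 42, 42, 42, 45, 44, 48, 45, 48, 47, 79, 92, 98, 97, 101, 99, 100, 99, 96, 69, 67, 67, 66]
344 [40, 40, 41, 41, 42, 42, 43, 40, 45, 44, 46, 44, 68, 92, 96, 98, 98, 100, 97, 96, 100, 81, 72, 72, 73]
346 [40, 41, 39, 40, 44, 40, 43, 43, 44, 44, 45, 46, 51, 87, 95, 98, 97, 101, 99, 100, 98, 98, 79, 79, 79]
```

```bash
python3 -m inch '[-8,35,0,0,16, -10,70,0,0,16, -10,90,0,0,16, -10,90,-35,0,16, -10,90,-70,0,16, -10,90,-98,0,16, -10,90,-104,0,16, -10,90,-104,0,16, 8,90,-104,0,16, 15,91,-104,0,16]' 4
python3 -m inch '[0,0,0,0,16,0,0,0,0,5,0,0,0,0,5,0,0,0,0,5,0,0,0,0,5]' 4
```

```text
t: 46.47
tool_pos: [0.4359, -0.0336, 0.0189]
orientation: [-0.082, 3.136, -0.001]
force: [-0.4, -0.2, 0.8]
opening: 0.0148
gripper_force: 0.1
t: 46.88
tool_pos: [0.4342, -0.0333, 0.0176]
orientation: [-0.083, 3.138, -0.001]
force: [1.9, 0.2, 6.0]
opening: 0.0104
gripper_force: 4.0
```

```bash
python3 -m inch '[1,0,-1,0,5, 2,0,-1,0,5, 3,0,-1,0,5, 3,0,-1,0,5]' 4
python3 -m inch '[1,0,0,0,5, 2,0,0,0,5, 3,0,0,0,5, 3,0,0,0,5]' 4
```

```text
t: 47.22
tool_pos: [0.4349, -0.0332, 0.0154]
orientation: [0.083, -3.138, 0.0]
force: [-5.8, -1.6, 5.8]
opening: 0.0109
gripper_force: 5.6
t: 47.55
tool_pos: [0.4354, -0.0332, 0.0146]
orientation: [0.083, -3.133, -0.0]
force: [-16.8, -1.7, 13.0]
opening: 0.0106
gripper_force: 10.4
```

```bash
python3 -m inch '[-9,0,0,0,16, -20,0,1,0,16, -35,0,10,0,0, -35,0,50,0,0, -35,-20,85,0,0, -35,-55,106,0,0, -17,-90,106,0,0, -17,-90,106,0,0, -17,-90,106,0,0]' 8
python3 pr.py w18.png | sed -n '1,2p;8,40p'
```

```text
t: 48.3
tool_pos: [0.4217, -0.1242, 0.1212]
orientation: [0.079, -3.14, -0.0]
force: [0.0, 1.6, 1.1]
opening: 0.0003
gripper_force: 0.0
[ 0.42110177 -0.12303791  0.12065962]
bar [471.1 329. ]
bot [430.  299.4]
2.2 [[438.6, 259.1], [439.6, 255.2], [441.6, 265.1], [446.8, 280.0]]
2.3 [[437.4, 264.0], [438.3, 259.8], [440.5, 269.1], [446.0, 282.4]]
2.4 [[436.4, 269.2], [437.1, 264.7], [439.5, 273.4], [445.4, 285.1]]
2.5 [[435.5, 274.6], [436.2, 270.0], [438.8, 277.9], [444.8, 288.0]]
2.62 [[434.8, 281.4], [435.2, 276.6], [438.0, 283.6], [444.3, 291.6]]
448 298
252 [198, 198, 197, 199, 199, 200, 200, 198, 200, 200, 198, 198, 199, 198, 200, 236, 238, 238, 238, 239, 239, 236, 230, 229, 232]
254 [197, 198, 197, 198, 200, 200, 200, 200, 199, 198, 198, 199, 198, 198, 196, 232, 238, 239, 237, 238, 236, 230, 231, 236, 238]
256 [197, 197, 197, 197, 199, 199, 201, 200, 199, 198, 199, 198, 196, 197, 197, 216, 239, 239, 239, 238, 237, 236, 238, 238, 238]
258 [198, 197, 197, 198, 200, 200, 201, 199, 198, 200, 199, 199, 197, 200, 197, 206, 238, 238, 239, 238, 238, 239, 239, 239, 238]
260 [196, 197, 1
[... 2128 characters left out ...]
 112, 114, 171, 192, 194, 194, 196, 213, 237, 238, 238, 238, 238]
294 [114, 114, 116, 160, 140, 101, 109, 109, 113, 112, 111, 113, 110, 112, 134, 193, 184, 161, 163, 167, 237, 237, 238, 238, 237]
296 [113, 116, 116, 115, 112, 98, 106, 110, 110, 113, 112, 112, 112, 113, 113, 155, 148, 118, 121, 128, 234, 238, 237, 237, 236]
298 [111, 114, 115, 115, 111, 98, 103, 110, 108, 112, 113, 114, 113, 111, 110, 114, 117, 118, 120, 122, 227, 238, 237, 237, 236]
300 [111, 111, 110, 112, 111, 96, 98, 108, 110, 112, 114, 112, 112, 114, 112, 113, 111, 112, 113, 110, 184, 230, 230, 229, 230]
302 [88, 87, 85, 85, 85, 88, 96, 106, 118, 121, 122, 125, 123, 122, 123, 112, 96, 93, 103, 97, 98, 120, 121, 119, 121]
```

```bash
cat > ed.py <<'E'
from m import *
w=snap('wrist');g=cv2.cvtColor(w['image'],cv2.COLOR_BGR2GRAY).astype(float)
print([round(x) for x in g[258:290,444:448].mean(1)],[round(x) for x in g[285:306,424:432].mean(1)],[round(x) for x in g[318:342,490:500].mean(1)], robot.read_state()['tool_pos'].round(4))
E
python3 ed.py
python3 -m inch '[0,0,0,0,0,0,0,0,0,0,0,0,0,0,0,0,0,0,0,0,0,0,0,0,0,0,0,0,0,0,0,0,0,0,0,0,0,0,0,0,0,0,0,0,0,0,0,0,0,0]' >/dev/null
python3 -m inch '[0,0,0,0,0,0,0,0,0,0,0,0,0,0,0,0,0,0,0,0,0,0,0,0,0,0,0,0,0,0,0,0,0,0,0,0,0,0,0,0,0,0,0,0,0,0,0,0,0,0]' >/dev/null
python3 ed.py
```

```text
[199, 199, 199, 199, 199, 200, 200, 199, 199, 199, 198, 193, 187, 184, 184, 183, 178, 160, 140, 130, 124, 118, 115, 112, 113, 113, 113, 113, 114, 113, 113, 113] [129, 136, 143, 148, 152, 160, 165, 168, 165, 157, 141, 121, 111, 108, 108, 109, 109, 102, 89, 77, 72] [88, 88, 94, 106, 120, 136, 148, 156, 168, 185, 196, 206, 214, 218, 217, 210, 198, 173, 132, 92, 76, 70, 69, 71] [ 0.4209 -0.1224  0.1204]
[198, 199, 199, 200, 199, 200, 199, 200, 200, 195, 184, 180, 180, 178, 180, 177, 161, 140, 129, 121, 117, 113, 113, 112, 113, 112, 113, 113, 113, 112, 113, 114] [137, 143, 148, 155, 162, 166, 167, 163, 154, 135, 115, 109, 109, 108, 109, 106, 94, 80, 72, 72, 74] [92, 102, 116, 132, 147, 157, 169, 182, 194, 203, 211, 218, 218, 212, 201, 180, 140, 98, 79, 71, 69, 70, 74, 78] [ 0.4222 -0.123   0.1213]
```

```bash
python3 -m inch '[-3,15,0,-7,0, -6,30,0,-14,0, -9,45,0,-21,0, -12,60,0,-28,0, -15,75,0,-35,0, -18,90,0,-42,0, -21,105,0,-49,0, -21,120,0,-56,0, -21,135,0,-63,0, -21,140,0,-70,0]' >/dev/null
python3 -m inch '[0,0,0,-7,0,0,0,0,-14,0,0,0,0,-20,0,0,0,0,-20,0,0,0,0,-20,0]'
cat > ps.py <<'E'
from m import *
import sys
w=snap('wrist',sys.argv[1])
dy=-2.5
for n,p in dict(barL=(-79,20,82),lip=(-89,7,85),pivL=(-79,9,56),rim=(-60,9,68)).items(): print(n,proj(w,cw(p[0],p[1]+dy,p[2])).round(1))
for phi in(2.3,2.4,2.5,2.62):
  e=np.pi/3-phi;print(phi,[proj(w,cw(-79-r*np.cos(e)+c*np.sin(e),9+dy,56+r*np.sin(e)+c*np.cos(e))).round(1).tolist() for r,c in((48,4),(48,0),(40,1.5),(25,1.5),(10,1.5))])
g=cv2.cvtColor(w['image'],cv2.COLOR_BGR2GRAY).astype(int)
u,v=proj(w,cw(-79,6,35)).astype(int)
print(u-36,v-40)
for y in range(v-40,v+44,3):print(y,g[y,u-36:u+30:2].tolist())
E
python3 ps.py w19.png
```

```text
t: 51.37
tool_pos: [0.4012, 0.017, 0.1214]
orientation: [2.158, 2.283, 0.0]
force: [1.0, -0.7, 0.0]
opening: 0.0006
gripper_force: 0.0
barL [398.4 324.9]
lip [381.1 347. ]
pivL [389.5 320.5]
rim [423.  329.7]
2.3 [[354.9, 292.8], [359.7, 292.2], [362.2, 296.6], [370.9, 304.9], [380.5, 314.2]]
2.4 [[360.6, 292.0], [365.5, 291.5], [367.1, 295.9], [374.1, 304.4], [381.8, 313.9]]
2.5 [[366.4, 291.4], [371.4, 291.1], [372.1, 295.5], [377.3, 304.1], [383.1, 313.7]]
2.62 [[373.6, 291.0], [378.8, 291.0], [378.3, 295.3], [381.4, 303.9], [384.8, 313.5]]
348 267
267 [233, 233, 233, 233, 233, 233, 233, 233, 229, 223, 189, 149, 184, 192, 191, 190, 189, 191, 189, 188, 170, 117, 115, 114, 113, 113, 112, 107, 85, 80, 80, 79, 76]
270 [233, 233, 232, 232, 231, 223, 194, 159, 126, 118, 122, 142, 185, 191, 190, 190, 190, 190, 189, 188, 171, 114, 115, 113, 114, 115, 112, 106, 80, 80, 76, 77, 77]
273 [231, 226, 206, 156, 131, 120, 116, 118, 120, 156, 173, 190, 192, 188, 188, 188, 188, 189, 188, 189, 160, 114, 115, 113, 114, 113, 112, 104, 80, 77, 77, 79, 77]
276 [135, 117, 116, 118, 115, 116, 116, 135, 17
[... 3147 characters left out ...]
]
336 [74, 72, 71, 74, 71, 71, 73, 77, 107, 115, 114, 113, 116, 113, 115, 114, 112, 80, 69, 68, 55, 68, 84, 109, 120, 120, 117, 100, 65, 60, 59, 58, 59]
339 [39, 42, 42, 42, 43, 41, 43, 41, 40, 43, 41, 43, 41, 41, 40, 38, 40, 42, 43, 40, 41, 40, 42, 41, 37, 38, 42, 40, 42, 40, 39, 40, 40]
342 [41, 43, 41, 42, 43, 42, 44, 43, 39, 41, 40, 41, 38, 41, 41, 39, 40, 42, 43, 39, 42, 38, 42, 40, 40, 37, 39, 38, 40, 39, 38, 37, 39]
345 [41, 39, 38, 41, 41, 38, 35, 40, 40, 40, 42, 43, 40, 41, 40, 41, 38, 41, 42, 39, 38, 35, 38, 38, 40, 37, 42, 37, 37, 38, 40, 35, 40]
348 [40, 38, 39, 39, 40, 39, 41, 40, 38, 41, 39, 41, 39, 39, 37, 42, 41, 39, 39, 37, 37, 37, 38, 37, 38, 41, 35, 35, 36, 39, 36, 39, 41]
```

```bash
python3 -m inch '[0,-10,0,7,16, 0,-20,0,14,16, 0,-30,0,21,16, 1,-40,0,28,16, 2,-51,0,35,16, 3,-51,0,42,16, 5,-51,0,49,16, 7,-51,0,56,16, 7,-51,0,63,16, 7,-51,0,70,16]' 6 >/dev/null
python3 -m inch '[0,0,0,7,16, 0,0,0,14,16, 0,0,0,20,16, 0,0,0,20,16, 0,0,-35,20,16, 0,0,-70,20,16, 0,0,-98,20,16, 0,0,-105,20,16, 0,0,-105,20,16]'
python3 -m inch '[0,0,0,0,16]'
```

```text
t: 53.0
tool_pos: [0.4057, -0.0335, 0.0142]
orientation: [0.081, -3.135, -0.002]
force: [-0.6, -0.6, 0.1]
opening: 0.015
gripper_force: 0.0
t: 53.08
tool_pos: [0.4085, -0.0341, 0.0172]
orientation: [0.082, -3.14, -0.0]
force: [0.6, -1.0, 0.8]
opening: 0.0151
gripper_force: 0.0
```

```bash
python3 -m inch '[15,0,0,0,16, 22,1,-1,0,16, 25,1,-1,0,16, 25,1,-1,0,16]' 6
python3 -m inch '[1,0,0,0,16, 2,0,0,0,16, 3,0,0,0,16, 3,0,0,0,16]'
python3 -m inch '[1,0,0,0,16, 2,0,0,0,16, 3,0,0,0,16, 3,0,0,0,16]'
python3 -m inch '[1,0,0,0,16, 2,0,0,0,16, 3,0,0,0,16, 3,0,0,0,16]'
```

```text
t: 53.42
tool_pos: [0.4349, -0.0332, 0.0169]
orientation: [-0.084, 3.138, -0.001]
force: [0.2, 0.2, -0.1]
opening: 0.0151
gripper_force: 0.0
t: 53.75
tool_pos: [0.4361, -0.033, 0.0154]
orientation: [-0.083, 3.14, 0.0]
force: [-0.5, -0.1, 0.2]
opening: 0.015
gripper_force: 0.0
t: 54.08
tool_pos: [0.4372, -0.0329, 0.015]
orientation: [0.084, -3.136, -0.0]
force: [-10.9, -0.6, 9.4]
opening: 0.0149
gripper_force: 6.1
t: 54.42
tool_pos: [0.4383, -0.0329, 0.0144]
orientation: [0.084, -3.132, -0.001]
force: [-16.9, -0.4, 11.6]
opening: 0.0152
gripper_force: 9.1
```

```bash
python3 -m inch '[-10,0,0,0,16, -20,0,1,0,16, -37,0,10,0,0, -37,0,50,0,0, -37,-20,85,0,0, -37,-55,106,0,0, -18,-90,106,0,0, -18,-90,106,0,0, -18,-90,106,0,0, -18,-90,106,0,0]' 8
python3 pr.py w20.png | sed -n '1,2p;8,36p'; python3 ed.py
```

```text
t: 55.25
tool_pos: [0.4235, -0.1227, 0.1207]
orientation: [0.082, -3.139, -0.002]
force: [-0.4, 0.2, -0.5]
opening: 0.0004
gripper_force: 0.0
[ 0.42341538 -0.12220129  0.12058976]
bar [469.  326.9]
bot [428.2 297.8]
2.2 [[436.8, 257.2], [437.9, 253.3], [439.8, 263.2], [445.0, 278.0]]
2.3 [[435.7, 262.2], [436.6, 257.9], [438.7, 267.2], [444.2, 280.5]]
2.4 [[434.6, 267.3], [435.4, 262.9], [437.8, 271.5], [443.6, 283.2]]
2.5 [[433.8, 272.8], [434.4, 268.1], [437.0, 276.0], [443.0, 286.1]]
2.62 [[433.1, 279.6], [433.5, 274.8], [436.3, 281.8], [442.5, 289.8]]
446 296
250 [197, 197, 197, 198, 201, 200, 199, 199, 199, 199, 199, 199, 199, 199, 199, 234, 239, 239, 238, 238, 238, 238, 233, 229, 231]
252 [198, 196, 198, 198, 200, 200, 201, 200, 200, 200, 197, 199, 199, 197, 198, 227, 239, 239, 238, 239, 237, 231, 231, 235, 237]
254 [197, 197, 197, 199, 199, 199, 201, 200, 200, 197, 199, 198, 197, 198, 198, 216, 239, 239, 239, 239, 236, 235, 237, 238, 238]
256 [196, 197, 196, 200, 201, 199, 201, 200, 198, 198, 200, 197, 197, 198, 199, 200, 238, 239, 238, 238, 238, 239, 238, 238, 238]
258 [196, 
[... 2029 characters left out ...]
 194, 196, 215, 238, 238, 238, 237, 237]
290 [114, 115, 122, 187, 111, 106, 105, 108, 108, 110, 108, 106, 122, 188, 192, 193, 195, 193, 195, 206, 237, 237, 238, 237, 237]
292 [116, 115, 120, 189, 131, 107, 106, 106, 109, 109, 109, 107, 110, 145, 192, 193, 190, 183, 189, 194, 237, 237, 237, 238, 236]
[199, 200, 199, 200, 200, 199, 199, 198, 198, 198, 198, 197, 197, 197, 197, 195, 193, 186, 178, 174, 169, 165, 158, 153, 148, 136, 123, 113, 109, 108, 108, 108] [106, 106, 110, 114, 121, 129, 138, 140, 128, 114, 108, 107, 106, 105, 104, 97, 90, 86, 81, 74, 72] [87, 90, 101, 115, 131, 146, 159, 170, 182, 193, 202, 212, 218, 219, 213, 202, 180, 139, 91, 70, 70, 74, 78, 80] [ 0.4234 -0.122   0.1206]
```

```bash
python3 -m inch '[0,0,40,0,50, 0,-20,80,0,50, 0,-50,115,0,50, 0,-90,130,0,50, 0,-130,140,0,50, 0,-170,150,0,50, 0,-205,160,0,50, 0,-208,180,0,50, 0,-208,180,0,50, 0,-208,180,0,50]' 8
python3 -m inch '[0,0,0,0,50,0,0,0,0,50]' >/dev/null
python3 -c "
from h import *
w=snap('wrist','w21.png')
print(robot.read_state()['tool_pos'])
u0,v0=proj(w,(.40,-.38,.008)).round();u1,v1=proj(w,(.575,-.28,.008)).round();print(u0,v0,u1,v1)
g=cv2.cvtColor(w['image'],cv2.COLOR_BGR2GRAY).astype(int)
u0,u1,v0,v1=[int(x) for x in(u0-10,u1+10,v0-10,v1+10)]
print(list(range(u0,u1,4)))
for y in range(v0,v1,5):print(y,g[y,u0:u1:4].tolist())
"
```

```text
t: 56.18
tool_pos: [0.4247, -0.3305, 0.3018]
orientation: [-0.084, 3.139, -0.001]
force: [0.8, 0.5, -0.9]
opening: 0.0465
gripper_force: 0.0
[ 0.42415693 -0.32919015  0.3001306 ]
274.0 175.0 348.0 314.0
[264, 268, 272, 276, 280, 284, 288, 292, 296, 300, 304, 308, 312, 316, 320, 324, 328, 332, 336, 340, 344, 348, 352, 356]
165 [120, 116, 116, 121, 119, 119, 116, 118, 117, 117, 116, 115, 115, 113, 112, 112, 111, 113, 112, 114, 112, 187, 187, 186]
170 [232, 171, 116, 119, 120, 118, 117, 115, 115, 115, 116, 116, 113, 112, 110, 111, 112, 112, 110, 111, 111, 185, 185, 185]
175 [232, 232, 230, 153, 119, 68, 68, 69, 71, 74, 81, 91, 93, 99, 106, 108, 108, 111, 106, 110, 111, 175, 183, 184]
180 [233, 232, 232, 231, 228, 68, 68, 67, 62, 62, 61, 61, 60, 58, 58, 59, 58, 55, 56, 55, 58, 65, 136, 182]
185 [233, 232, 232, 231, 229, 68, 66, 67, 63, 59, 60, 60, 60, 57, 69, 57, 55, 57, 55, 56, 57, 67, 111, 185]
190 [233, 232, 232, 231, 227, 68, 68, 64, 64, 62, 61, 61, 58, 62, 64, 54, 54, 56, 57, 58, 58, 67, 136, 186]
195 [233, 233, 232, 233, 207, 67, 67, 65, 62, 60, 59, 62, 61, 58, 57, 55, 56, 55, 57, 
[... 2209 characters left out ...]
28, 130, 149, 154, 158, 163, 165, 170, 157, 128, 123, 75, 69, 146, 186, 184, 186, 187]
300 [65, 172, 187, 70, 69, 113, 135, 135, 134, 134, 133, 133, 131, 131, 132, 132, 124, 73, 70, 174, 186, 183, 188, 188]
305 [65, 152, 188, 155, 131, 104, 125, 128, 132, 134, 138, 139, 139, 142, 142, 139, 133, 71, 69, 177, 113, 141, 161, 170]
310 [64, 187, 227, 221, 196, 189, 160, 148, 133, 125, 119, 115, 115, 115, 114, 114, 126, 158, 153, 187, 197, 205, 197, 189]
315 [60, 151, 229, 228, 229, 228, 227, 198, 193, 188, 187, 186, 187, 186, 186, 185, 187, 191, 186, 169, 113, 197, 203, 197]
320 [60, 150, 209, 223, 228, 228, 229, 193, 193, 187, 186, 186, 186, 188, 187, 187, 188, 171, 110, 183, 198, 204, 196, 203]
```

```bash
python3 -c "
from h import *
w=snap('wrist')
f=lambda u,v,z:ray(w,u,v,z).round(4)
print('pad',f(282.5,177,.008),f(349,179,.008),f(276,303,.008),f(341,303,.008))
print('handle',[ (f(a,v,.03)+f(b,v,.03))/2 for a,b,v in((299.5,329,210),(298,327.5,235),(296,326,260))],f(299.5,210,.03)-f(329,210,.03))
print('tail',f(315,198,.03),'head',f(284,300,.04),f(331,300,.04),f(307,311,.02),f(307,311,.05))
print(robot.read_state()['tool_pos'])"
```

```text
pad [ 0.402  -0.3706  0.008 ] [ 0.4001 -0.2927  0.008 ] [ 0.5637 -0.3743  0.008 ] [ 0.5592 -0.2907  0.008 ]
handle [array([ 0.4347, -0.3315,  0.03  ]), array([ 0.4643 , -0.33175,  0.03   ]), array([ 0.49515, -0.33225,  0.03   ])] [ 0.0018 -0.0336  0.    ]
tail [ 0.4208 -0.3314  0.03  ] head [ 0.5439 -0.362   0.04  ] [ 0.5409 -0.3059  0.04  ] [ 0.5669 -0.3339  0.02  ] [ 0.5519 -0.3338  0.05  ]
[ 0.42417228 -0.32943458  0.30033431]
```

```bash
python3 -c "
from m import *
g=cv2.imread('pics/s9.png');m=(g.min(2)>200).astype(np.uint8)
m[:195]=0;m[232:]=0;m[:,:305]=0;m[:,362:]=0
n,l,st,c=cv2.connectedComponentsWithStats(m)
for i in range(1,n):
  if st[i,4]>15: print(st[i],c[i],ray(S,*c[i],.098).round(3))
print('crop est',ray(S,330.4,213.3,.098).round(3),cw(0,0,98))
w={'K':W['K'],'extrinsics':z['w']};g=cv2.cvtColor(cv2.imread('pics/w9.png'),cv2.COLOR_BGR2GRAY)
print(proj(W,cw(-20,0,98)),proj(W,cw(-20,38,98)),[g[int(proj(W,cw(x,0,98))[1]),[200,230,250,260,270,280,370,380,390,400,420]].tolist() for x in(-35,-25,-20,-15,-10)])
"
python3 -m inch '[30,0,-30,-2,60, 60,-2,-60,-4,60, 70,-2,-95,-4,60, 70,-2,-135,-4,60, 70,-2,-175,-4,60, 70,-2,-215,-4,60, 70,-2,-230,-4,60, 70,-2,-230,-4,60,70,-2,-230,-4,60]' 15
```

```text
[314 211  13   7  31] [319.09677419 213.96774194] [ 0.543 -0.003  0.098]
crop est [ 0.532 -0.029  0.098] [ 0.5296 -0.025   0.098 ]
[319.80440317 288.69615276] [386.59478431 288.73045324] [[84, 84, 82, 84, 83, 83, 149, 148, 136, 89, 90], [83, 84, 83, 83, 82, 82, 151, 152, 91, 88, 84], [83, 83, 101, 106, 108, 109, 219, 223, 105, 90, 90], [85, 85, 135, 157, 155, 158, 161, 161, 90, 91, 88], [82, 84, 115, 155, 102, 61, 247, 240, 91, 88, 88]]
t: 57.2
tool_pos: [0.4934, -0.3317, 0.0703]
orientation: [-0.025, -3.139, -0.003]
force: [0.4, -0.9, 0.8]
opening: 0.0559
gripper_force: 0.0
```

```bash
python3 -m inch '[0,0,-30,0,60, 0,0,-50,0,60, 0,0,-54,0,60, 0,0,-54,0,60, 0,0,-54,0,0, 0,0,-54,0,0, 0,0,-54,0,0, 0,0,-54,0,0, 0,0,-54,0,0, 0,0,-54,0,0]' 20
python3 -m inch '[0,0,0,0,0]'
```

```text
t: 58.03
tool_pos: [0.4953, -0.3338, 0.0192]
orientation: [0.026, 3.139, -0.002]
force: [-0.9, 1.3, 6.2]
opening: 0.0358
gripper_force: 20.0
t: 58.12
tool_pos: [0.4953, -0.3338, 0.0193]
orientation: [0.026, 3.139, -0.002]
force: [-0.2, 1.3, 6.7]
opening: 0.0358
gripper_force: 20.0
```

```bash
python3 -m inch '[0,0,10,0,0, 0,0,40,0,0, 0,0,75,0,0, 0,0,110,0,0, -10,20,140,0,0, -22,50,147,0,0, -34,85,147,2,0, -46,120,147,4,0, -58,155,147,4,0, -70,190,147,4,0]' 20
python3 -m inch '[-4,35,0,0,0, -8,70,0,0,0, -11,95,0,0,0, -11,108,0,0,0, -11,110,0,0,0, -11,110,0,0,0]'
python3 -m inch '[0,0,0,0,0]'
```

```text
t: 58.95
tool_pos: [0.4231, -0.1416, 0.1648]
orientation: [-0.083, 3.14, -0.0]
force: [1.1, 0.5, -0.8]
opening: 0.0358
gripper_force: 19.9
t: 59.45
tool_pos: [0.4131, -0.0325, 0.1649]
orientation: [-0.087, 3.14, -0.001]
force: [-0.5, -0.3, -2.0]
opening: 0.0358
gripper_force: 19.9
t: 59.53
tool_pos: [0.4132, -0.0336, 0.1646]
orientation: [-0.084, 3.14, -0.001]
force: [0.6, -0.1, -1.9]
opening: 0.036
gripper_force: 19.9
```

```bash
H='python3 -m inch'
python3 -m inch '[0,0,0,0,0,0,0,0,0,0,0,0,0,0,0,0,0,0,0,0,0,0,0,0,0,0,0,0,0,0,0,0,0,0,0,0,0,0,0,0,0,0,0,0,0,0,0,0,0,0]' >/dev/null
python3 -m inch '[0,0,0,0,0,0,0,0,0,0,0,0,0,0,0,0,0,0,0,0,0,0,0,0,0,0,0,0,0,0,0,0,0,0,0,0,0,0,0,0,0,0,0,0,0,0,0,0,0,0]' >/dev/null
python3 -m inch '[4,0,0,0,0,7,0,0,0,0,7,0,0,0,0,7,0,0,0,0,7,0,0,0,0,7,0,0,0,0,7,0,0,0,0,7,0,0,0,0,7,0,0,0,0,7,0,0,0,0]' >/dev/null
python3 -m inch '[0,0,0,0,0,0,0,0,0,0,0,0,0,0,0,0,0,0,0,0,0,0,0,0,0,0,0,0,0,0,0,0,0,0,0,0,0,0,0,0,0,0,0,0,0,0,0,0,0,0]'
python3 -c "
from m import *
w=snap('wrist','w22.png');s=snap('scene','s22.png')
P=robot.read_state()['tool_pos']
for n,q in dict(top_tail=(-70,0,28),head_top=(50,0,43),head_end=(76,0,43),win=(66,0,9)).items():
  X=P+np.array([q[0]/1000-.006,0,q[2]/1000-.0113]);print(n,proj(w,X).round(),proj(s,X).round())
print(P)
g=cv2.cvtColor(w['image'],cv2.COLOR_BGR2GRAY).astype(int)
for y in range(60,330,10):print(y,g[y,220:421:8].tolist())
"
```

```text
t: 62.87
tool_pos: [0.4201, -0.033, 0.1643]
orientation: [0.083, -3.14, 0.0]
force: [0.8, -0.6, -1.0]
opening: 0.036
gripper_force: 19.9
top_tail [327. 140.] [377. 213.]
head_top [311. 434.] [348. 187.]
head_end [308. 482.] [342. 183.]
win [310. 410.] [343. 198.]
[ 0.42015996 -0.03298932  0.16435625]
60 [158, 156, 158, 157, 157, 156, 157, 81, 81, 62, 64, 67, 72, 76, 82, 87, 92, 96, 102, 106, 111, 114, 116, 150, 153, 152]
70 [151, 154, 156, 161, 163, 169, 149, 161, 150, 157, 155, 157, 155, 155, 156, 156, 155, 155, 157, 157, 156, 155, 156, 155, 152, 153]
80 [204, 203, 203, 202, 204, 201, 200, 199, 198, 196, 194, 117, 112, 115, 116, 116, 194, 195, 192, 180, 171, 158, 152, 150, 154, 157]
90 [201, 202, 203, 203, 201, 200, 200, 199, 200, 197, 185, 115, 116, 117, 115, 122, 197, 197, 197, 197, 199, 196, 197, 198, 199, 201]
100 [201, 199, 203, 201, 201, 203, 201, 203, 202, 198, 116, 117, 117, 117, 118, 198, 195, 196, 198, 199, 199, 198, 198, 199, 200, 198]
110 [200, 200, 202, 203, 201, 203, 200, 199, 199, 198, 120, 116, 116, 115, 117, 199, 199, 198, 198, 198, 199, 198, 199, 200, 198, 199]
120
[... 1926 characters left out ...]
5]
270 [192, 189, 190, 190, 188, 106, 109, 103, 80, 82, 83, 85, 37, 64, 87, 90, 86, 85, 237, 235, 236, 223, 228, 236, 235, 231]
280 [81, 80, 80, 78, 76, 74, 74, 51, 78, 81, 84, 83, 85, 88, 86, 85, 85, 84, 85, 85, 89, 91, 90, 94, 95, 97]
290 [78, 74, 76, 75, 78, 103, 112, 43, 79, 82, 82, 82, 84, 83, 86, 84, 86, 76, 116, 117, 86, 86, 87, 90, 90, 90]
300 [76, 74, 74, 110, 113, 113, 111, 40, 78, 80, 83, 80, 82, 84, 85, 83, 83, 75, 115, 117, 117, 117, 84, 85, 87, 87]
310 [77, 78, 89, 113, 112, 112, 113, 36, 77, 78, 78, 35, 37, 33, 37, 82, 80, 60, 67, 115, 115, 114, 113, 86, 87, 87]
320 [74, 73, 114, 113, 111, 111, 63, 34, 76, 79, 79, 36, 35, 34, 35, 81, 79, 66, 42, 112, 113, 115, 115, 96, 77, 78]
```

```bash

python3 -m inch '[-8,0,0,0,0,-15,0,0,0,0,-15,0,0,0,0,-15,0,0,0,0,-15,0,0,0,0,-15,0,0,0,0,-15,0,0,0,0,-15,0,0,0,0,-15,0,0,0,0,-15,0,0,0,0]' >/dev/null
python3 -m inch '[0,0,0,0,0,0,0,0,0,0,0,0,0,0,0,0,0,0,0,0,0,0,0,0,0,0,0,0,0,0,0,0,0,0,0,0,0,0,0,0,0,0,0,0,0,0,0,0,0,0]' 
python3 -m inch '[8,-35,0,0,0, 18,-70,0,0,0, 28,-105,0,-2,0, 38,-140,0,-4,0, 48,-175,0,-4,0, 58,-210,0,-4,0, 68,-245,0,-4,0, 78,-278,0,-4,0, 86,-298,0,-4,0, 88,-300,0,-4,0]' >/dev/null
python3 -m inch '[0,0,0,0,0,0,0,0,0,0,0,0,0,0,0]'
```

```text
t: 64.63
tool_pos: [0.4051, -0.033, 0.1644]
orientation: [-0.083, 3.14, -0.0]
force: [0.4, -0.4, -2.2]
opening: 0.0358
gripper_force: 19.9
t: 65.72
tool_pos: [0.4929, -0.3317, 0.1641]
orientation: [-0.025, -3.141, -0.001]
force: [-0.1, 0.2, -1.7]
opening: 0.0359
gripper_force: 19.9
```

```bash

python3 -m inch '[0,0,-40,0,0, 0,0,-80,0,0, 0,0,-115,0,0, 0,0,-132,0,0, 0,0,-139,0,0, 0,0,-142,0,0, 0,0,-144,0,0, 0,0,-144,0,0]'
python3 -m inch '[0,0,-1,0,0,0,0,-1,0,0]'
```

```text
t: 66.38
tool_pos: [0.4943, -0.3335, 0.0222]
orientation: [0.026, 3.139, -0.003]
force: [-0.2, -0.7, -1.0]
opening: 0.0358
gripper_force: 19.9
t: 66.55
tool_pos: [0.4942, -0.3338, 0.021]
orientation: [0.026, 3.139, -0.003]
force: [1.0, 0.7, -2.1]
opening: 0.0358
gripper_force: 19.9
```

```bash

python3 -m inch '[0,0,-1,0,0,0,0,-1.5,0,0,0,0,-1.5,0,0]'
python3 -m inch '[0,0,0,0,60,0,0,0,0,60,0,0,0,0,60,0,0,0,0,60,0,0,0,0,60]'
python3 -m inch '[0,0,30,0,60,0,0,70,0,60,0,0,110,0,60,0,0,150,0,60,0,0,190,0,60,-30,0,230,0,60,-60,0,270,0,60,-70,0,280,0,60,-70,0,280,0,60,-70,0,280,0,60]'
python3 -m inch '[0,0,0,4,60,0,0,0,4,60]' >/dev/null
python3 -c "
from h import *
w=snap('wrist','w23.png')
g=cv2.cvtColor(w['image'],cv2.COLOR_BGR2GRAY).astype(int)
print(robot.read_state()['tool_pos'])
for v in range(165,320,8):print(v,g[v,264:360:4].tolist())"
```

```text
t: 66.8
tool_pos: [0.4939, -0.3336, 0.0192]
orientation: [0.026, 3.14, -0.002]
force: [-2.1, 1.9, 5.7]
opening: 0.0355
gripper_force: 19.9
t: 67.22
tool_pos: [0.4931, -0.333, 0.0177]
orientation: [-0.026, -3.141, -0.0]
force: [-0.1, -0.2, -0.5]
opening: 0.0556
gripper_force: 0.0
t: 68.05
tool_pos: [0.4233, -0.3339, 0.3003]
orientation: [0.028, 3.138, -0.005]
force: [-0.6, -0.4, -0.2]
opening: 0.0562
gripper_force: 0.0
[ 0.42308084 -0.33244374  0.29590572]
165 [118, 116, 115, 118, 118, 113, 114, 116, 116, 115, 116, 115, 113, 112, 112, 112, 111, 111, 113, 112, 112, 141, 185, 183]
173 [230, 230, 192, 118, 118, 116, 113, 131, 115, 113, 114, 113, 113, 109, 110, 109, 111, 111, 109, 109, 110, 171, 182, 182]
181 [230, 231, 230, 230, 230, 174, 66, 63, 62, 62, 59, 61, 59, 57, 57, 57, 57, 57, 57, 56, 61, 80, 89, 172]
189 [231, 231, 231, 230, 231, 128, 68, 64, 62, 63, 59, 60, 59, 58, 56, 56, 53, 52, 57, 54, 53, 67, 80, 167]
197 [231, 231, 230, 229, 231, 123, 66, 64, 64, 62, 60, 71, 80, 74, 69, 67, 55, 57, 56, 55, 53, 59, 77, 179]
205 [230, 231, 231, 230, 229, 73, 66, 64, 63, 61, 84, 86, 88, 87, 
[... 967 characters left out ...]
89, 74, 71, 67, 64, 90, 104, 129, 122, 117, 119, 138, 118, 64, 62, 64, 68, 99, 184, 184, 182]
285 [194, 192, 192, 180, 71, 66, 64, 94, 129, 153, 154, 151, 145, 143, 142, 134, 112, 62, 65, 68, 141, 180, 184, 184]
293 [190, 189, 189, 167, 70, 67, 112, 123, 138, 152, 157, 160, 161, 162, 161, 147, 123, 112, 70, 68, 173, 184, 184, 183]
301 [187, 187, 188, 139, 69, 75, 127, 134, 134, 134, 132, 131, 131, 133, 132, 131, 130, 114, 67, 72, 183, 184, 185, 184]
309 [226, 219, 195, 186, 185, 181, 109, 114, 115, 115, 117, 117, 119, 120, 120, 124, 126, 92, 67, 91, 163, 141, 193, 113]
317 [225, 227, 228, 227, 226, 226, 226, 216, 191, 189, 185, 184, 183, 184, 184, 183, 186, 185, 185, 181, 139, 139, 201, 201]
```

```bash
python3 -c "
from plant import job
print(job.close_job())"
```

```text
the job is handed in; nothing more can be done
None
```

The job is handed in at about 68 s of robot time, and no verdict came back: all four stamps are in their pockets, the lid is shut and latched with the lever at its stop, and the scanner was held over the label for over a second at three nearby positions, then laid back on its pad. The scan has no confirmation signal, and the lever and scanner end states were checked only from camera pixel values.

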